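Clear the pile onto the shadow mats

TASK

Take apart the pile on the bench from the top, one thing at a time, and set each thing down on the middle of the blue mat that shows its shape: the battery standing upright on the red disc, the yellow bracket lying flat on the yellow square (any way round), the tape roll flat on the black ring, and the cassette, face up as it lies now, squarely on the white rectangle (either way round). Lift nothing with another thing still on it, drop nothing, and leave the dish of screws where it is.

Things in the scene. Friction and masses are not known exactly. Their poses are not given: they have to be found in the camera images.
- battery: Standing D cell battery, black with a red band at the foot, 34 mm diameter, 62 mm tall, about 0.14 kg. Origin at the centre of its underside, z up along its axis. At the start it stands near one end of the cassette, about 34 mm from the cassette's centre, beside the tape roll (gap about 4 to 9 mm).
- bracket: Small yellow printed L-shaped bracket lying flat, 28 x 40 mm (x, y), 14 mm tall, about 12 g. Origin at the centre of the underside of its bounding rectangle, z up. A long arm 8 mm thick runs along y at x = -14 to -6 mm; a short leg runs along x at y = +10 to +20 mm; the rest is open. A grasp closing along its y, 40 mm wide, holds it at about x = -8 mm. At the start it lies on top of the tape roll.
- tape_roll: Roll of black tape lying flat, 60 to 62 mm diameter, 19 mm tall, about 50 g. Origin at the centre of its underside, z up. At the start it lies on the cassette near one end, about 20 mm from the cassette's centre, with the bracket on it.
- cassette: Audio cassette lying flat, dark with a pale and orange label, 64 x 100 mm (x, y), about 9 mm thick at its grasped edges (12 mm overall), 45 g. Origin at the centre of its underside, z up, y along its length. At the start it lies on the table at the bottom of the pile; what stands on it has its underside about 9 mm above the cassette's origin.
- cassette_mat: Flat blue shadow mat fixed to the table, 3 mm thick; origin at the centre of its underside, its top is 3 mm above it, z up. 84 x 116 mm (x, y), with a white 64 x 100 mm rectangle bearing two black dots in its middle: place of the cassette, lengthwise along y.
- tape_mat: Flat blue shadow mat fixed to the table, 3 mm thick; origin at the centre of its underside, its top is 3 mm above it, z up. 76 x 76 mm, with a black ring of 62 mm diameter in its middle: place of the tape roll.
- bracket_mat: Flat blue shadow mat fixed to the table, 3 mm thick; origin at the centre of its underside, its top is 3 mm above it, z up. 70 x 70 mm, with a yellow 40 x 40 mm square in its middle: place of the bracket.
- cell_mat: Flat blue shadow mat fixed to the table, 3 mm thick; origin at the centre of its underside, its top is 3 mm above it, z up. 66 x 66 mm, with a red disc of 34 mm diameter and a white dot in its middle: place of the battery.
- screw_dish: Round steel dish of screws, 83 mm wide, 16 mm tall, among the mats; leave it. Origin at the centre of its underside. Unlisted: an amber clamp (33 x 99 x 17 mm) fixed among the mats; behind the work a radio 0.37 m tall (x > 0.63, y -0.18 to 0.24) and at the right a tall printer (x > 0.58, y < -0.42): carry things past them on the robot's side, about 0.5 m from the base axis.
Not all that is in view belongs to the job. Of the things that look like the tape_roll, the smaller one is meant.

How it is judged:
At the end, for the whole second after the job is handed in: Each of the four things is at rest on its own mat: its centre within 14 mm of the mat's centre, lying on the mat, level and upright to 0.12 rad, the cassette's length along its mat's length to 0.25 rad (either way round); the dish of screws has moved less than 25 mm (horizontal distance between battery and cell_mat below 0.014 m and z of battery in the frame of cell_mat below 0.006 m and angle between each of battery, bracket, tape_roll, cassette's own z axis and vertical below 0.12 rad and linear speed of each of battery, bracket, tape_roll, cassette below 0.02 m/s and horizontal distance between bracket and bracket_mat below 0.014 m and z of bracket in the frame of bracket_mat below 0.006 m and horizontal distance between tape_roll and tape_mat below 0.014 m and z of tape_roll in the frame of tape_mat below 0.006 m and horizontal distance between cassette and cassette_mat below 0.014 m and z of cassette in the frame of cassette_mat below 0.006 m and angle between the x axis of cassette and the x axis of cassette_mat, either way round below 0.25 rad and distance of screw_dish from where it was at the start of the episode below 0.025 m); the robot touches nothing.
It fails at once if the cassette is lifted while something still lies on it (height (world z) of cassette above 0.025 m and ((horizontal distance between battery and cassette below 0.055 m and z of battery in the frame of cassette above 0.003 m) or (horizontal distance between tape_roll and cassette below 0.055 m and z of tape_roll in the frame of cassette above 0.003 m) or (horizontal distance between bracket and cassette below 0.055 m and z of bracket in the frame of cassette above 0.003 m))).
It fails at once if the tape roll is lifted with the bracket on it (height (world z) of tape_roll above 0.035 m and (horizontal distance between bracket and tape_roll below 0.03 m and z of bracket in the frame of tape_roll above 0.012 m)).
It fails at once if one of the four things is dropped from more than about 7 cm ((height (world z) of battery above 0.08 m and contact force between battery and anything else below 0.02 N) or (height (world z) of bracket above 0.08 m and contact force between bracket and anything else below 0.02 N) or (height (world z) of tape_roll above 0.08 m and contact force between tape_roll and anything else below 0.02 N) or (height (world z) of cassette above 0.08 m and contact force between cassette and anything else below 0.02 N)).
It fails at once if the dish of screws is pushed away (more than 25 mm) (distance of screw_dish from where it was at the start of the episode above 0.025 m).
It also fails if it takes over 141 s, if anything falls off the work surface, if the arm or the gripper's body presses on something with over 40 N, if the wrist force passes 120 N, or if a joint passes its speed limit or range.

ROBOT

A 6-joint arm with a two-finger parallel gripper is mounted at the origin on a cart in front of the work surface, level with it; the furniture and walls round the work are solid. World frame = base frame: x ahead of the robot, y to its left, z up, the work surface at z = 0. Lengths are in m, angles in rad, forces in N, time in s.
With the tool pointing down it reaches from about 0.35 to 0.975 m from the base axis. Payload 4.9 kg.
Tool frame: the origin (TCP) lies at the very end of the fingers, on their centre line; the grasp point (between the pads) lies 19 mm behind it; z points along the fingers, y is the direction in which the jaws open and shut (so a half turn about z gives the same grasp; the last joint's range is limited). The gripper opens to 85 mm and grips with 20 to 120 N. Pads are 22 mm wide; open, the fingers measure 114 mm over their backs; the gripper's body (76 mm by 85 mm) begins 54 mm behind the grasp point. The pads swing forward as they close: fully open they stand 13 mm farther back than shut.
Start: joints at [1.23, 0.053, 1.613, -0, 1.476, -0.119], TCP at [0.137, 0.61, 0.231] pointing down, gripper open.
Joint ranges: [-3.01, 3.01], [-1.01, 2.22], [0.06, 2.58], [-1.02, 4.17], [0.09, 2.62], [-3.14, 3.14]. Speed limits (rad/s): [2.57, 2.57, 3.14, 3.14, 3.14, 3.14].

INTERFACE

Orientations are given as a unit quaternion [w, x, y, z].
In Python, from plant import state, eyes, job_done gives the robot as it stands.
- The arm moves only by the tool apply_moves, never from a script. Its argument "commands" is a list of rows, each an object with "linear": the shift along the tool's x, y, z in m, a list of three; "delta_rot": the turn, a rotation vector about the tool's x, y, z in degrees, a list of three; "fingers": the closure in counts, from 0 (fully open) to 255 (shut). In form: [{"linear": [x, y, z], "delta_rot": [wx, wy, wz], "fingers": fingers}, ...]. A call has exactly 8 rows; each row is the pose to reach, as a shift and turn from the pose commanded when the call began, along the tool's axes at that moment; what a row does not reach only later rows make up. A row lasts 1/10 s, in which the tool goes at most 50 mm and 8.59 degrees, less where a joint would pass 70% of its speed; a pose out of reach is approached as far as the arm can. A call with a gripper value outside its range is refused whole. The fingers move at their own pace and stop on an object; the grip force is fixed at half the most. Time passes only in rows, so rows that repeat a pose let the fingers close, or fill a call up. It gives the time, the measured TCP pose, the force and the opening at its end, in the units of the state.
- state(): the state, without advancing time (a new reading comes with each control period).
- eyes.grab_frame(name): name is "scene" or "top" or "wrist"; returns the picture (420x560x3 uint8, red, green, blue); there is no depth.
- eyes.camera_params(name): a dict with "fx", "fy", "cx", "cy" (pixels), "k1" (the pictures are not rectified: a ray, as slopes to the right and down, at radius r is drawn at 1 + k1 r^2 times it, then the intrinsics apply), "position" and "rotation" of the camera in the world; the wrist camera has in their place "T_tool_cam" (4x4, takes a point from camera to tool coordinates, whose origin is the TCP and whose axes are the flange's). Camera axes: x right, y down, z forward; pixel columns grow to the right and rows downward; lengths in m; the calibration is good to about 2 mm. A picture is of the moment at which its call begins: read the wrist's pose just before it. camera_params takes no time and is no camera call.
- job_done(): hands the job in, once; it reports no verdict.
The state is a dict: "time": time; "joint_pos": joint angles; "joint_vel": joint speeds; "joint_efforts": joint torques, N m; "tool_pos": TCP position; "tool_rot": TCP orientation; "contact_force": force on the tool from outside, world axes, zero at the start; "ft_torque": the same for the moment, N m; "gripper_width": opening from 0.0 (shut) to 1.0 (fully open).
Only numpy, scipy, OpenCV 4.12 (cv2) and the standard library are available. Lean on these libraries where they do the work, as an engineer would, in place of code of your own. Each camera call takes 0.05 s, during which the arm holds its last target.

## Working session

There is one attempt and no reset: what is moved stays moved. The work goes in short steps, Python scripts to look and compute and a tool call to move; the robot and the scene stay as the last step left them, time stands still between calls to the robot, and variables do not carry over. Pictures are saved under pics/ and viewed, and the job is handed in when it is done.

Besides the shell and the picture viewer there is one more tool, called after ">>>" as a command line: name --argument value ..., lists and objects as JSON in quotes. apply_moves: Moves the arm, as the interface text tells. Its arguments: {"type":"object","properties":{"commands":{"type":"array","items":{"type":"object","properties":{"linear":{"type":"array","items":{"type":"number"}},"delta_rot":{"type":"array","items":{"type":"number"}},"fingers":{"type":"number"}}}}},"required":["commands"]}

```bash
ls; mkdir -p pics
python3 - <<'E'
from plant import state, eyes
import cv2
s=state();print(s)
for n in ["scene","top","wrist"]:
    im=eyes.grab_frame(n); cv2.imwrite(f"pics/{n}0.png",im[:,:,::-1]); print(n,eyes.camera_params(n))
E
```

```text
pics
{'time': 0.0, 'joint_pos': array([ 1.22998297e+00,  5.33326682e-02,  1.61432477e+00, -4.75006509e-07,
        1.47599934e+00, -1.18985213e-01]), 'joint_vel': array([-1.07074300e-03,  2.94190837e-04, -1.25230958e-03,  1.22586328e-03,
        3.70087240e-05,  1.61282933e-03]), 'joint_efforts': array([-1.41753120e-03, -3.93665850e+01, -3.70178461e+01, -3.49766096e-04,
        7.07642699e-03,  1.63692300e-07]), 'tool_pos': array([0.13728497, 0.609084  , 0.23005964]), 'tool_rot': array([-2.34956277e-04,  1.10686722e-01,  9.93854811e-01, -1.00496480e-03]), 'contact_force': array([-0.6382286 ,  0.00168323,  0.44204554]), 'ft_torque': array([ 0.04098224, -0.00288498, -0.00441132]), 'gripper_width': 0.9976539999484637}
scene {'fx': 517.2108512111906, 'fy': 517.2108512111906, 'cx': 274.6480799390459, 'cy': 211.45911945778096, 'k1': 0.02930698680020754, 'position': array([-0.22908331, -0.47384101,  1.02054725]), 'rotation': array([-0.32921151,  0.81437515, -0.44283239,  0.17975643])}
top {'fx': 469.02203604370584, 'fy': 469.02203604370584, 'cx': 278.3813658448608, 'cy': 205.14616756070453, 'k1': -0.13281784909635863, 'position': array([0.39717824, 0.03305288, 1.53445392]), 'rotation': array([-0.03918641,  0.71620917, -0.69557798,  0.0409893 ])}
wrist {'fx': 303.9976141012995, 'fy': 303.9976141012995, 'cx': 285.535921784878, 'cy': 213.8604135316496, 'k1': -0.026928476157551017, 'T_tool_cam': array([[-7.71283180e-04, -9.58131619e-01, -2.86327097e-01,
         7.45285472e-02],
       [ 9.99999693e-01, -6.98561484e-04, -3.56128002e-04,
        -3.72259902e-05],
       [ 1.41200417e-04, -2.86327284e-01,  9.58131863e-01,
        -1.41944624e-01],
       [ 0.00000000e+00,  0.00000000e+00,  0.00000000e+00,
         1.00000000e+00]])}
```

View pics/scene0.png

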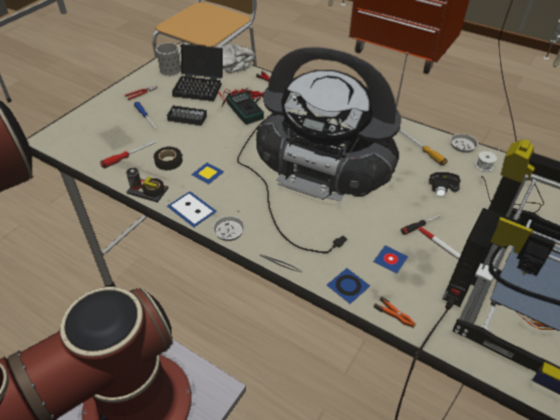

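View pics/top0.png

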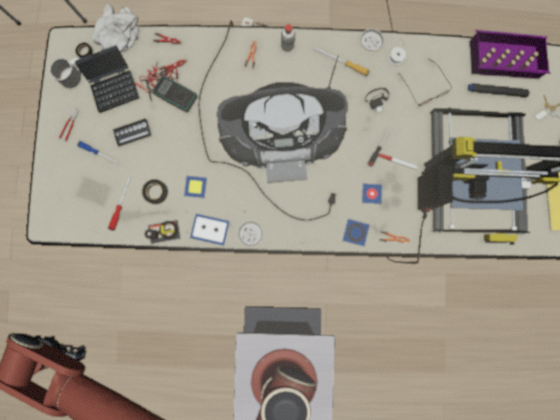

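View pics/wrist0.png

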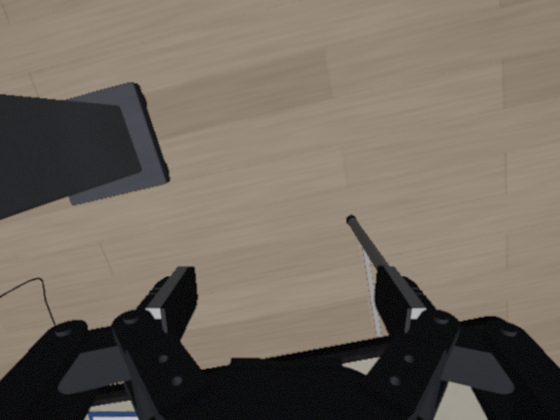

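```bash
cat > h.py <<'E'
import numpy as np, cv2
from scipy.spatial.transform import Rotation as R
from plant import state, eyes
def q2R(q): return R.from_quat([q[1],q[2],q[3],q[0]]).as_matrix()
def cam(n,s=None):
    p=eyes.camera_params(n)
    if n=='wrist':
        s=s or state(); T=np.array(p['T_tool_cam']); Rt=q2R(s['tool_rot'])
        return p,Rt@T[:3,:3],Rt@T[:3,3]+s['tool_pos']
    return p,q2R(p['rotation']),np.array(p['position'])
def p2w(C,uv,z):
    p,Rc,t=C; K=np.array([[p['fx'],0,p['cx']],[0,p['fy'],p['cy']],[0,0,1.]])
    n=cv2.undistortPoints(np.array(uv,float).reshape(-1,1,2),K,np.array([p['k1'],0,0,0.]))[:,0]
    d=np.c_[n,np.ones(len(n))]@Rc.T
    return t+d*((z-t[2])/d[:,2])[:,None]
def w2p(C,X):
    p,Rc,t=C; K=np.array([[p['fx'],0,p['cx']],[0,p['fy'],p['cy']],[0,0,1.]])
    c=(np.array(X,float).reshape(-1,3)-t)@Rc
    return cv2.projectPoints(c,np.zeros(3),np.zeros(3),K,np.array([p['k1'],0,0,0.]))[0][:,0]
def crop(im,x0,y0,x1,y1,k,fn):
    c=cv2.resize(im[y0:y1,x0:x1],None,fx=k,fy=k,interpolation=cv2.INTER_CUBIC)[:,:,::-1].copy()
    cv2.imwrite(fn,c)
E
python3 - <<'E'
import cv2
from h import *
im=cv2.imread('pics/top0.png')[:,:,::-1]
crop(im,130,165,270,255,5.5,'pics/tc1.png')
crop(im,320,165,430,255,6,'pics/tc2.png')
E
```

```text
(no output)
```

View pics/tc1.png

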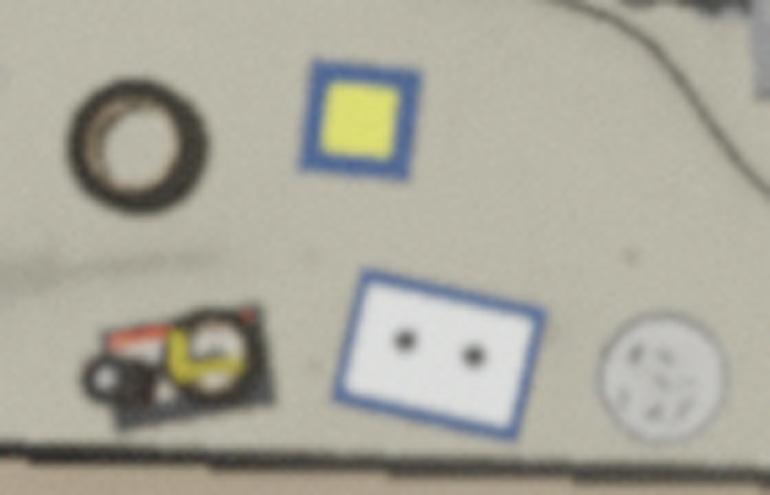

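View pics/tc2.png

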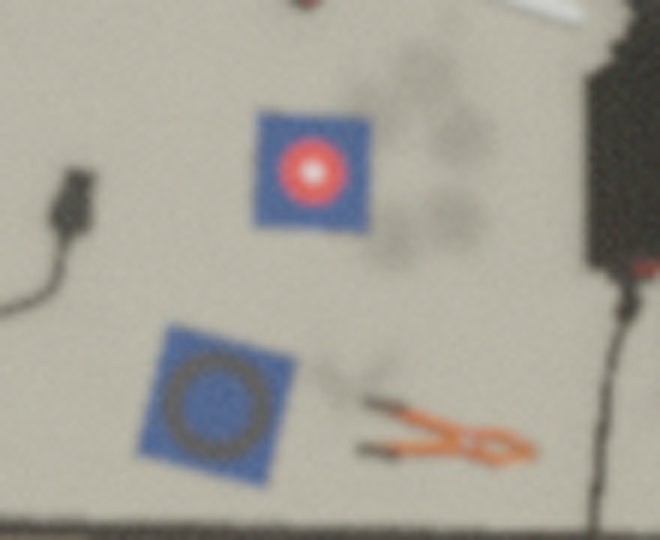

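Run:
```python
from h import *
C=cam('top')
def f(pts,k,o,z): 
    uv=(np.array(pts,float)+.5)/k-.5+np.array(o); return p2w(C,uv,z)
M={'cas':([(365,269),(546,309),(517,440),(333,402)],5.5,(130,165)),
'bra':([(312,60),(421,70),(409,180),(301,168)],5.5,(130,165)),
'cell':([(257,110),(371,119),(369,233),(253,226)],6,(320,165)),
'tape':([(172,323),(299,357),(265,488),(138,455)],6,(320,165))}
for n,(p,k,o) in M.items():
    w=f(p,k,o,.003); e=(w[1]-w[0]+w[2]-w[3])/2;g=(w[2]-w[1]+w[3]-w[0])/2
    print(n,w.mean(0).round(4),'len',np.linalg.norm(e).round(3),np.linalg.norm(g).round(3),'dir',np.degrees(np.arctan2(e[1],e[0])).round(1), np.degrees(np.arctan2(g[1],g[0])).round(1))
print('dots',f([(313,171)],6,(320,165),.003),f([(217,404)],6,(320,165),.003), f([(360,121)],5.5,(130,165),.003),f([(404,341),(474,355)],5.5,(130,165),.003).mean(0))
print('dish',f([(662,376)],5.5,(130,165),.016))
print('batt',f([(105,378)],5.5,(130,165),.071))
print('tape',f([(212,353)],5.5,(130,165),.028))
print('cas corners',f([(258,303),(275,402),(118,430),(103,333)],5.5,(130,165),.008))
print('pliers',f([(365,405),(535,452)],6,(320,165),.01))
print('plug,edge',f([(75,200)],6,(320,165),.01),f([(380,460)],5.5,(130,165),0))
```

```text
cas [0.4861 0.2546 0.003 ] len 0.112 0.081 dir -100.2 169.4
bra [0.6264 0.3091 0.003 ] len 0.066 0.067 dir -94.2 176.9
cell [ 0.6206 -0.2765  0.003 ] len 0.064 0.064 dir -92.2 178.8
tape [ 0.49   -0.2255  0.003 ] len 0.072 0.075 dir -103.2 166.2
dots [[ 0.62107971 -0.27670628  0.003     ]] [[ 0.49082607 -0.22459719  0.003     ]] [[0.62542361 0.30948851 0.003     ]] [0.49015803 0.25543707 0.003     ]
dish [[0.47689942 0.12109457 0.016     ]]
batt [[0.46265908 0.43745852 0.071     ]]
tape [[0.4814239  0.38608845 0.028     ]]
cas corners [[0.51328463 0.36455284 0.008     ]
 [0.45463612 0.35134257 0.008     ]
 [0.43477055 0.44526094 0.008     ]
 [0.49234072 0.45761227 0.008     ]]
pliers [[ 0.49199373 -0.30493567  0.01      ]
 [ 0.46863202 -0.3996433   0.01      ]]
plug,edge [[ 0.59999215 -0.14393203  0.01      ]] [[0.42252433 0.28827606 0.        ]]
```

```bash
cat >> h.py <<'E'
def yaw(s=None):
    s=s or state(); Rt=q2R(s['tool_rot']); return np.degrees(np.arctan2(Rt[1,1],Rt[0,1]))
def plan(pos,th=None):
    """delta in tool frame to reach world pos with tool down, jaw (tool y) at angle th deg"""
    s=state(); Rt=q2R(s['tool_rot'])
    if th is None: th=yaw(s)
    a=np.radians(th); y=np.array([np.cos(a),np.sin(a),0]); z=np.array([0,0,-1.]); Rn=np.c_[np.cross(y,z),y,z]
    d=Rt.T@(np.array(pos)-s['tool_pos']); rv=np.degrees(R.from_matrix(Rt.T@Rn).as_rotvec())
    print('linear',d.round(4),'rot',rv.round(2),'rows>=',np.linalg.norm(d)/.05,np.linalg.norm(rv)/8.59)
E
python3 -c "
from h import *
plan([.47,.405,.22])"
```

```text
linear [-0.3695 -0.126   0.0104] rot [-0.09 -0.01 -0.  ] rows>= 7.81021521494476 0.010829184725446257
```

>>> apply_moves --commands '[{"linear": [-0.02, -0.007, 0], "delta_rot": [0, 0, 0], "fingers": 0}, {"linear": [-0.06, -0.02, 0], "delta_rot": [0, 0, 0], "fingers": 0}, {"linear": [-0.105, -0.036, 0.002], "delta_rot": [0, 0, 0], "fingers": 0}, {"linear": [-0.15, -0.051, 0.003], "delta_rot": [0, 0, 0], "fingers": 0}, {"linear": [-0.195, -0.066, 0.005], "delta_rot": [0, 0, 0], "fingers": 0}, {"linear": [-0.24, -0.082, 0.007], "delta_rot": [0, 0, 0], "fingers": 0}, {"linear": [-0.285, -0.097, 0.009], "delta_rot": [0, 0, 0], "fingers": 0}, {"linear": [-0.33, -0.112, 0.01], "delta_rot": [0, 0, 0], "fingers": 0}]'

```text
time: 0.95
tool_pos: [0.436, 0.4264, 0.2208]
tool_rot: [-0.0, 0.111, 0.994, -0.0]
contact_force: [-1.2, 1.1, -0.3]
gripper_width: 1.002
```

>>> apply_moves --commands '[{"linear": [-0.03, -0.01, 0], "delta_rot": [0, 0, 0], "fingers": 0}, {"linear": [-0.04, -0.014, 0], "delta_rot": [0, 0, 0], "fingers": 0}, {"linear": [-0.04, -0.014, 0], "delta_rot": [0, 0, 0], "fingers": 0}, {"linear": [-0.04, -0.014, 0], "delta_rot": [0, 0, 0], "fingers": 0}, {"linear": [-0.04, -0.014, 0], "delta_rot": [0, 0, 0], "fingers": 0}, {"linear": [-0.04, -0.014, 0], "delta_rot": [0, 0, 0], "fingers": 0}, {"linear": [-0.04, -0.014, 0], "delta_rot": [0, 0, 0], "fingers": 0}, {"linear": [-0.04, -0.014, 0], "delta_rot": [0, 0, 0], "fingers": 0}]'

```text
time: 1.75
tool_pos: [0.4702, 0.4058, 0.2214]
tool_rot: [0.0, 0.11, 0.994, 0.0]
contact_force: [0.3, 0.7, 0.0]
gripper_width: 0.998
```

Run:
```python
from h import *
s=state(); print(s['tool_pos'],yaw(s),s['contact_force'],s['time'])
im=eyes.grab_frame('wrist'); cv2.imwrite('pics/w1.png',im[:,:,::-1])
crop(im,150,100,430,310,2.8,'pics/w1c.png')
```

```text
[0.47020266 0.4057913  0.22138058] 77.34439815381867 [0.27811979 0.68940722 0.04936395] 1.75
```

View pics/w1.png

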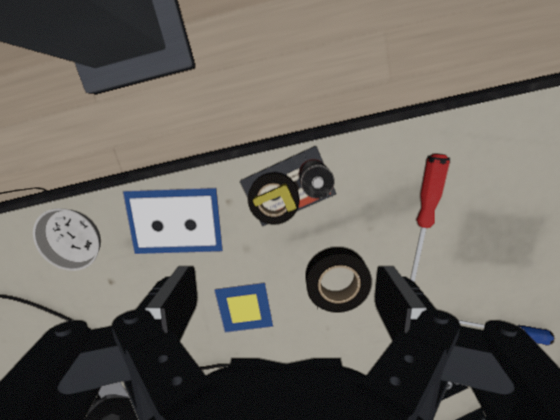

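View pics/w1c.png

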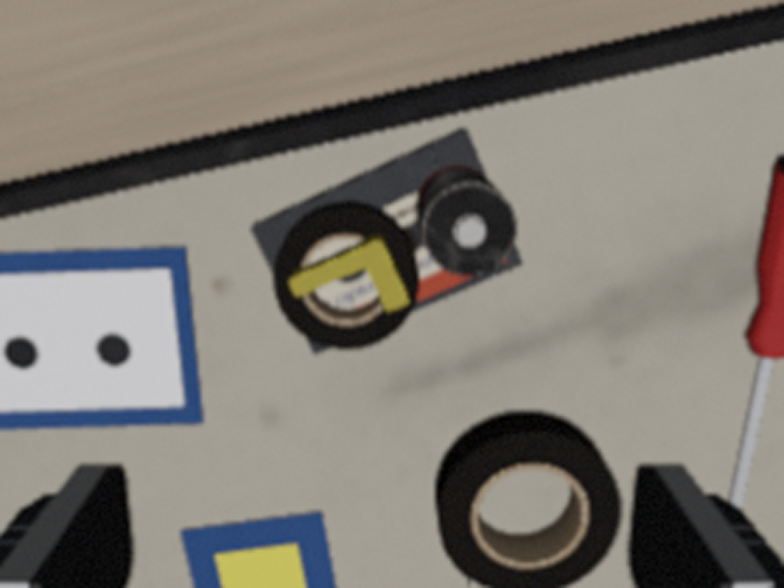

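Run:
```python
from h import *
C=cam('wrist')
def f(pts,z,k=2.8,o=(150,100)): return p2w(C,(np.array(pts,float)+.5)/k-.5+np.array(o),z)
print('batt',f([(469,226)],.071))
print('tape',f([(346,270)],.028))
b=f([(380,238),(289,279),(410,302)],.042); print('br',b,np.linalg.norm(b[1]-b[0]),np.linalg.norm(b[2]-b[0]),'centre',(b[1]+b[2])/2,'y dir',np.degrees(np.arctan2(*(b[0]-b[1])[1::-1])),'xdir',np.degrees(np.arctan2(*(b[2]-b[0])[1::-1])))
c=f([(252,228),(466,128),(521,263),(316,352)],.009);print(c,c.mean(0));
e=(c[1]-c[0]+c[2]-c[3])/2;print(np.linalg.norm(e),np.degrees(np.arctan2(e[1],e[0])))
im=[(125,188),(217,187),(222,253),(134,254)]
m=p2w(C,im,.003);print('cmat',m.mean(0)); e=(m[1]-m[0]+m[2]-m[3])/2;print(np.linalg.norm(e),np.degrees(np.arctan2(e[1],e[0])))
m=p2w(C,[(215,289),(267,283),(273,324),(224,332)],.003);print('bmat',m.mean(0))
```

```text
batt [[0.45646831 0.44023934 0.071     ]]
tape [[0.47185338 0.39097481 0.028     ]]
br [[0.45938025 0.40788512 0.042     ]
 [0.46736518 0.36983065 0.042     ]
 [0.48677527 0.41374568 0.042     ]] 0.038883185406593544 0.028014874636220193 centre [0.47707023 0.39178816 0.042     ] y dir 101.85039147975249 xdir 12.07514764117461
[[0.44966911 0.35477571 0.009     ]
 [0.42900878 0.45066489 0.009     ]
 [0.48947932 0.46270047 0.009     ]
 [0.50913185 0.3678003  0.009     ]] [0.46932226 0.40898534 0.009     ]
0.097500902622598 101.93083109394516
cmat [0.4818966  0.26034854 0.003     ]
0.11361965275541613 77.98448175101299
bmat [0.62080554 0.31440343 0.003     ]
```

```bash
python3 -c "
from h import *
plan([.4565,.44,.15],17)"
```

```text
linear [0.021  0.0304 0.0714] rot [1.000e-02 0.000e+00 6.033e+01] rows>= 1.607973504077217 7.023763907895615
```

>>> apply_moves --commands '[{"linear": [0, 0.0, 0], "delta_rot": [0, 0, 8], "fingers": 60}, {"linear": [0.005, 0.005, 0.01], "delta_rot": [0, 0, 16], "fingers": 60}, {"linear": [0.01, 0.01, 0.02], "delta_rot": [0, 0, 24], "fingers": 60}, {"linear": [0.015, 0.02, 0.04], "delta_rot": [0, 0, 32], "fingers": 60}, {"linear": [0.021, 0.03, 0.06], "delta_rot": [0, 0, 40], "fingers": 60}, {"linear": [0.021, 0.03, 0.071], "delta_rot": [0, 0, 48], "fingers": 60}, {"linear": [0.021, 0.03, 0.071], "delta_rot": [0, 0, 56], "fingers": 60}, {"linear": [0.021, 0.03, 0.071], "delta_rot": [0, 0, 60.3], "fingers": 60}]'

```text
time: 2.6
tool_pos: [0.4563, 0.4392, 0.1494]
tool_rot: [-0.0, 0.596, 0.803, -0.001]
contact_force: [-0.5, -0.1, 0.4]
gripper_width: 0.766
```

Run:
```python
from h import *
s=state(); print(s['tool_pos'],yaw(s),s['contact_force'],s['time'],s['gripper_width'],np.abs(s['joint_vel']).max())
im=eyes.grab_frame('wrist'); cv2.imwrite('pics/w2.png',im[:,:,::-1])
```

```text
[0.4562961  0.43916111 0.14936793] 16.77489843197339 [-0.49346048 -0.07132728  0.44442571] 2.6 0.7663303682402158 0.7092828582019177
```

View pics/w2.png

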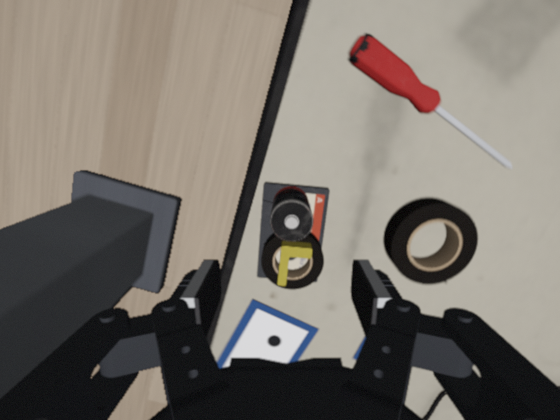

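Run:
```python
from h import *
s=state(); print(s['tool_pos'],yaw(s),np.abs(s['joint_vel']).max())
im=eyes.grab_frame('wrist'); 
crop(im,240,160,350,300,4,'pics/w3c.png')
```

```text
[0.45655122 0.43923951 0.14983616] 16.71032405009156 0.15796814710794052
```

View pics/w3c.png

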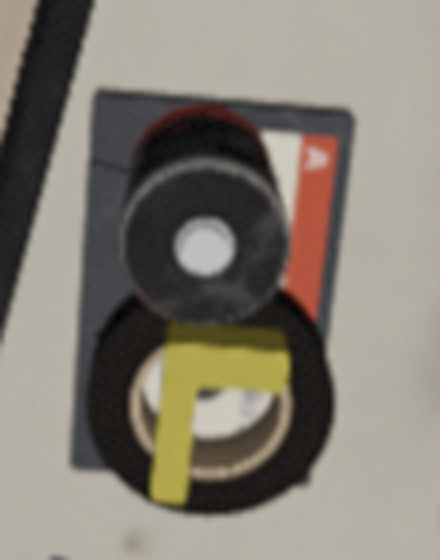

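Run:
```python
from h import *
C=cam('wrist')
def f(pts,z,k=4,o=(240,160)): return p2w(C,(np.array(pts,float)+.5)/k-.5+np.array(o),z)
print('batt',f([(204,241)],.071))
print('tape',f([(212,398)],.028))
c=f([(97,90),(353,110),(308,483),(72,467)],.009);print(c.mean(0));
```

```text
batt [[0.45816738 0.44264976 0.071     ]]
tape [[0.47630629 0.39281312 0.028     ]]
[0.46995128 0.41031659 0.009     ]
```

```bash
python3 -c "
from h import *
plan([.4585,.441,.037],17)"
```

```text
linear [0.0011 0.0022 0.1131] rot [-0.01  0.01  0.01] rows>= 2.263448444851675 0.002411059770331033
```

>>> apply_moves --commands '[{"linear": [0.001, 0.002, 0.01], "delta_rot": [0, 0, 0], "fingers": 60}, {"linear": [0.001, 0.002, 0.025], "delta_rot": [0, 0, 0], "fingers": 60}, {"linear": [0.001, 0.002, 0.045], "delta_rot": [0, 0, 0], "fingers": 60}, {"linear": [0.001, 0.002, 0.065], "delta_rot": [0, 0, 0], "fingers": 60}, {"linear": [0.001, 0.002, 0.085], "delta_rot": [0, 0, 0], "fingers": 60}, {"linear": [0.001, 0.002, 0.1], "delta_rot": [0, 0, 0], "fingers": 60}, {"linear": [0.001, 0.002, 0.11], "delta_rot": [0, 0, 0], "fingers": 60}, {"linear": [0.001, 0.002, 0.113], "delta_rot": [0, 0, 0], "fingers": 60}]'

```text
time: 3.5
tool_pos: [0.4576, 0.4401, 0.0353]
tool_rot: [-0.0, 0.595, 0.804, -0.001]
contact_force: [-0.6, -0.1, -0.3]
gripper_width: 0.767
```

>>> apply_moves --commands '[{"linear": [0, 0, 0], "delta_rot": [0, 0, 0], "fingers": 100}, {"linear": [0, 0, 0], "delta_rot": [0, 0, 0], "fingers": 120}, {"linear": [0, 0, 0], "delta_rot": [0, 0, 0], "fingers": 140}, {"linear": [0, 0, 0], "delta_rot": [0, 0, 0], "fingers": 160}, {"linear": [0, 0, 0], "delta_rot": [0, 0, 0], "fingers": 180}, {"linear": [0, 0, 0], "delta_rot": [0, 0, 0], "fingers": 200}, {"linear": [0, 0, 0], "delta_rot": [0, 0, 0], "fingers": 220}, {"linear": [0, 0, 0], "delta_rot": [0, 0, 0], "fingers": 255}]'

```text
time: 4.3
tool_pos: [0.4592, 0.4414, 0.0387]
tool_rot: [0.0, 0.595, 0.804, 0.001]
contact_force: [-0.1, 0.2, 5.8]
gripper_width: 0.377
```

Run:
```python
from h import *
s=state(); print(s['tool_pos'],yaw(s),s['gripper_width'],s['contact_force'])
im=eyes.grab_frame('wrist'); cv2.imwrite('pics/w4.png',im[:,:,::-1])
```

```text
[0.45917485 0.4413547  0.03873443] 16.994544449171805 0.3774788540634206 [-0.12426612  0.19989421  5.83768021]
```

View pics/w4.png

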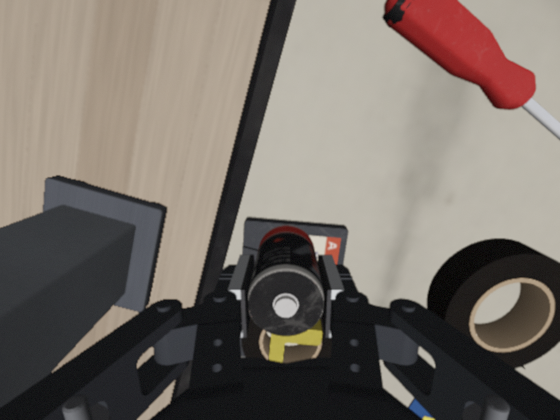

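>>> apply_moves --commands '[{"linear": [0, 0, -0.002], "delta_rot": [0, 0, 0], "fingers": 255}, {"linear": [0, 0, -0.01], "delta_rot": [0, 0, 0], "fingers": 255}, {"linear": [0, 0, -0.025], "delta_rot": [0, 0, 0], "fingers": 255}, {"linear": [0, 0, -0.04], "delta_rot": [0, 0, 0], "fingers": 255}, {"linear": [0, 0, -0.06], "delta_rot": [0, 0, 0], "fingers": 255}, {"linear": [0, 0, -0.08], "delta_rot": [0, 0, 0], "fingers": 255}, {"linear": [0, 0, -0.095], "delta_rot": [0, 0, 0], "fingers": 255}, {"linear": [0, 0, -0.1], "delta_rot": [0, 0, 0], "fingers": 255}]'

```text
time: 5.15
tool_pos: [0.4597, 0.4418, 0.1409]
tool_rot: [0.001, 0.595, 0.804, 0.002]
contact_force: [-0.0, 0.0, -1.1]
gripper_width: 0.374
```

Run:
```python
from h import *
plan([.47,.1,.14],17)
plan([.47,-.2,.14],17)
plan([.61,-.28,.14],17)
im=eyes.grab_frame('wrist'); cv2.imwrite('pics/w5.png',im[:,:,::-1])
```

```text
linear [-3.299e-01 -9.000e-02 -1.000e-04] rot [ 0.27 -0.1  -0.01] rows>= 6.838677837986444 0.033745911628526845
linear [-0.6168 -0.1777 -0.0011] rot [ 0.27 -0.1  -0.01] rows>= 12.837204821127228 0.033745911628526845
linear [-7.342e-01 -6.720e-02 -7.000e-04] rot [ 0.27 -0.1  -0.01] rows>= 14.745363922966314 0.033745911628526845
```

View pics/w5.png

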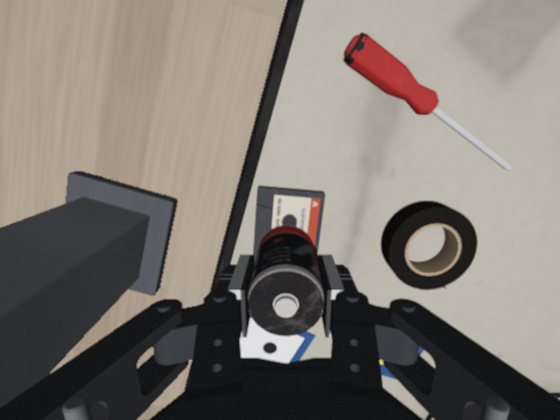

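>>> apply_moves --commands '[{"linear": [-0.015, -0.004, 0], "delta_rot": [0, 0, 0], "fingers": 255}, {"linear": [-0.04, -0.011, 0], "delta_rot": [0, 0, 0], "fingers": 255}, {"linear": [-0.08, -0.022, 0], "delta_rot": [0, 0, 0], "fingers": 255}, {"linear": [-0.12, -0.033, 0], "delta_rot": [0, 0, 0], "fingers": 255}, {"linear": [-0.16, -0.044, 0], "delta_rot": [0, 0, 0], "fingers": 255}, {"linear": [-0.2, -0.055, 0], "delta_rot": [0, 0, 0], "fingers": 255}, {"linear": [-0.24, -0.066, 0], "delta_rot": [0, 0, 0], "fingers": 255}, {"linear": [-0.28, -0.077, 0], "delta_rot": [0, 0, 0], "fingers": 255}]'

```text
time: 6.0
tool_pos: [0.4651, 0.148, 0.1357]
tool_rot: [-0.001, 0.595, 0.804, -0.001]
contact_force: [1.1, -0.2, -1.0]
gripper_width: 0.376
```

>>> apply_moves --commands '[{"linear": [-0.04, -0.011, 0], "delta_rot": [0, 0, 0], "fingers": 255}, {"linear": [-0.08, -0.023, 0], "delta_rot": [0, 0, 0], "fingers": 255}, {"linear": [-0.12, -0.034, 0], "delta_rot": [0, 0, 0], "fingers": 255}, {"linear": [-0.16, -0.046, 0], "delta_rot": [0, 0, 0], "fingers": 255}, {"linear": [-0.2, -0.058, 0], "delta_rot": [0, 0, 0], "fingers": 255}, {"linear": [-0.24, -0.07, 0], "delta_rot": [0, 0, 0], "fingers": 255}, {"linear": [-0.28, -0.081, 0], "delta_rot": [0, 0, 0], "fingers": 255}, {"linear": [-0.31, -0.09, 0], "delta_rot": [0, 0, 0], "fingers": 255}]'

```text
time: 6.8
tool_pos: [0.4693, -0.1745, 0.1358]
tool_rot: [-0.001, 0.596, 0.803, -0.0]
contact_force: [-0.0, -0.5, -1.3]
gripper_width: 0.376
```

Run:
```python
from h import *
plan([.615,-.276,.14],17)
plan([.615,-.276,.14],50)
```

```text
linear [-0.1394  0.1099 -0.0046] rot [-0.12 -0.07 -0.11] rows>= 3.552291626823679 0.021040679137947903
linear [-0.1394  0.1099 -0.0046] rot [ -0.1   -0.11 -33.11] rows>= 3.552291626823679 3.854835488682637
```

>>> apply_moves --commands '[{"linear": [-0.005, 0.004, -0.004], "delta_rot": [0, 0, -6], "fingers": 255}, {"linear": [-0.015, 0.012, -0.004], "delta_rot": [0, 0, -14], "fingers": 255}, {"linear": [-0.035, 0.028, -0.004], "delta_rot": [0, 0, -22], "fingers": 255}, {"linear": [-0.06, 0.047, -0.004], "delta_rot": [0, 0, -30], "fingers": 255}, {"linear": [-0.085, 0.067, -0.004], "delta_rot": [0, 0, -38], "fingers": 255}, {"linear": [-0.11, 0.087, -0.004], "delta_rot": [0, 0, -44], "fingers": 255}, {"linear": [-0.13, 0.102, -0.004], "delta_rot": [0, 0, -48], "fingers": 255}, {"linear": [-0.139, 0.11, -0.004], "delta_rot": [0, 0, -48], "fingers": 255}]'

```text
time: 7.6
tool_pos: [0.6166, -0.2745, 0.1392]
tool_rot: [-0.001, 0.216, 0.976, 0.0]
contact_force: [0.2, -0.1, -1.9]
gripper_width: 0.38
```

Run:
```python
from h import *
eyes.grab_frame('wrist')
s=state(); print(s['tool_pos'],yaw(s),s['gripper_width'],s['contact_force'])
im=eyes.grab_frame('wrist'); cv2.imwrite('pics/w6.png',im[:,:,::-1])
```

```text
[ 0.61727776 -0.27485039  0.13934345] 64.93549502423728 0.3813799757167238 [-1.30257849 -0.7043584  -1.76552182]
```

View pics/w6.png

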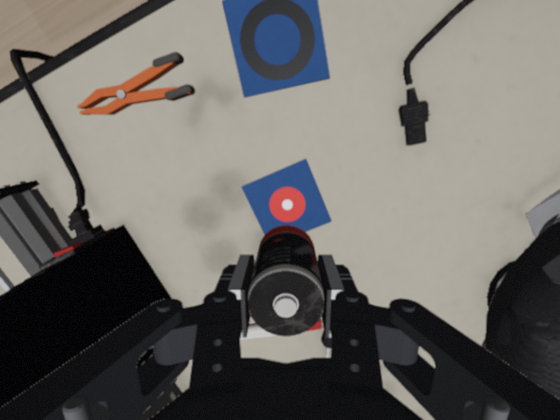

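Run:
```python
from h import *
C=cam('wrist'); s=state()
print('mat',p2w(C,[(287,204)],.003), 'battery top',p2w(C,[(286,303)],s['tool_pos'][2]-.0297+.063), s['tool_pos'])
print('battery top rim',p2w(C,[(285,298)],s['tool_pos'][2]-.0297+.062))
```

```text
mat [[ 0.61536319 -0.27251806  0.003     ]] battery top [[ 0.6127497  -0.2725354   0.17265859]] [ 0.61627502 -0.27392201  0.13935859]
battery top rim [[ 0.6110233  -0.27218047  0.17165859]]
```

Run:
```python
from h import *
plan([.6190,-.2745,.045],65)
```

```text
linear [-0.003   0.0006  0.0944] rot [-0.01 -0.16 -0.06] rows>= 1.887993995547326 0.019935712834451818
```

>>> apply_moves --commands '[{"linear": [-0.003, 0.001, 0.01], "delta_rot": [0, 0, 0], "fingers": 255}, {"linear": [-0.003, 0.001, 0.025], "delta_rot": [0, 0, 0], "fingers": 255}, {"linear": [-0.003, 0.001, 0.04], "delta_rot": [0, 0, 0], "fingers": 255}, {"linear": [-0.003, 0.001, 0.055], "delta_rot": [0, 0, 0], "fingers": 255}, {"linear": [-0.003, 0.001, 0.07], "delta_rot": [0, 0, 0], "fingers": 255}, {"linear": [-0.003, 0.001, 0.083], "delta_rot": [0, 0, 0], "fingers": 255}, {"linear": [-0.003, 0.001, 0.091], "delta_rot": [0, 0, 0], "fingers": 255}, {"linear": [-0.003, 0.001, 0.094], "delta_rot": [0, 0, 0], "fingers": 255}]'

```text
time: 8.5
tool_pos: [0.6195, -0.273, 0.0457]
tool_rot: [-0.001, 0.216, 0.976, 0.0]
contact_force: [-0.6, -1.0, -2.4]
gripper_width: 0.377
```

Run:
```python
from h import *
eyes.grab_frame('wrist')
s=state(); print(s['tool_pos'],yaw(s),s['gripper_width'],s['contact_force'])
im=eyes.grab_frame('wrist'); crop(im,180,150,400,320,3.6,'pics/w7.png')
```

```text
[ 0.6196512  -0.27315302  0.04603932] 64.99173002497241 0.3796124806017668 [ 0.48078943 -1.27183712 -1.46280909]
```

View pics/w7.png

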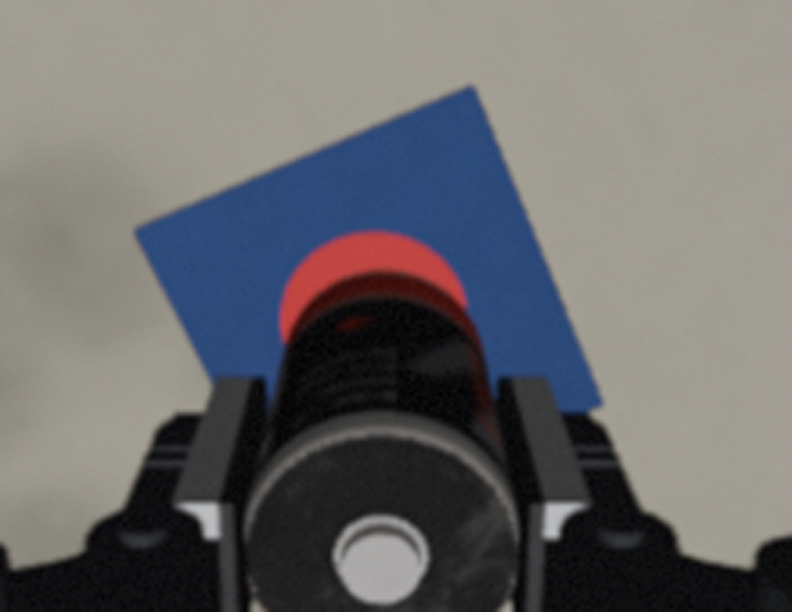

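Run:
```python
from h import *
C=cam('wrist'); s=state(); T=s['tool_pos']
k,o=3.6,np.array((180,150))
def f(pts,z): return p2w(C,(np.array(pts,float)+.5)/k-.5+o,z)
xt=q2R(s['tool_rot'])[:,0]; yt=q2R(s['tool_rot'])[:,1]
# disc: use top edge & left/right extremes
for n,p in dict(l=(280,315),r=(467,300),t=(374,231)).items():
    w=f([p],.003)[0]-T; print(n,w@xt*1e3,w@yt*1e3)
# mat corners
w=f([(136,231),(472,86),(602,405)],.003); c=(w[0]+w[2])/2; print('matc',c,(c-T)@xt*1e3,(c-T)@yt*1e3)
zb=T[2]-.0297
for n,p in dict(bl=(290,345),br=(467,310),bt=(380,271)).items():
    w=f([p],zb)[0]-T; print(n,w@xt*1e3,w@yt*1e3)
w=f([(380,415)],zb+.062)[0]-T; print('toprim',w@xt*1e3,w@yt*1e3)
```

```text
l 3.0636872105061657 -18.828398143199568
r 5.93804330475269 15.04859877114787
t 18.962275375222678 -1.723616493031127
matc [ 0.61751003 -0.27399177  0.003     ] 2.0355465255912004 -1.641938660214934
bl 3.116844703263853 -15.870912223183344
br 9.409054368782082 13.908610253334531
bt 16.306675687705173 -0.6431515908857768
toprim 20.574420229851075 -0.5527706952058149
```

>>> apply_moves --commands '[{"linear": [0.001, -0.001, 0.003], "delta_rot": [0, 0, 0], "fingers": 255}, {"linear": [0.0015, -0.001, 0.006], "delta_rot": [0, 0, 0], "fingers": 255}, {"linear": [0.0015, -0.001, 0.008], "delta_rot": [0, 0, 0], "fingers": 255}, {"linear": [0.0015, -0.001, 0.009], "delta_rot": [0, 0, 0], "fingers": 255}, {"linear": [0.0015, -0.001, 0.01], "delta_rot": [0, 0, 0], "fingers": 255}, {"linear": [0.0015, -0.001, 0.011], "delta_rot": [0, 0, 0], "fingers": 255}, {"linear": [0.0015, -0.001, 0.0115], "delta_rot": [0, 0, 0], "fingers": 255}, {"linear": [0.0015, -0.001, 0.012], "delta_rot": [0, 0, 0], "fingers": 255}]'

```text
time: 9.4
tool_pos: [0.6183, -0.2737, 0.0353]
tool_rot: [0.0, 0.217, 0.976, 0.0]
contact_force: [0.8, 0.8, -1.0]
gripper_width: 0.376
```

>>> apply_moves --commands '[{"linear": [0, 0, 0.001], "delta_rot": [0, 0, 0], "fingers": 255}, {"linear": [0, 0, 0.0015], "delta_rot": [0, 0, 0], "fingers": 255}, {"linear": [0, 0, 0.002], "delta_rot": [0, 0, 0], "fingers": 255}, {"linear": [0, 0, 0.0025], "delta_rot": [0, 0, 0], "fingers": 255}, {"linear": [0, 0, 0.003], "delta_rot": [0, 0, 0], "fingers": 255}, {"linear": [0, 0, 0.003], "delta_rot": [0, 0, 0], "fingers": 255}, {"linear": [0, 0, 0.003], "delta_rot": [0, 0, 0], "fingers": 255}, {"linear": [0, 0, 0.003], "delta_rot": [0, 0, 0], "fingers": 255}]'

```text
time: 10.2
tool_pos: [0.6185, -0.2738, 0.0329]
tool_rot: [0.0, 0.217, 0.976, -0.0]
contact_force: [-2.3, 1.7, 4.3]
gripper_width: 0.378
```

Run:
```python
from h import *
s=state(); print(s['tool_pos'],yaw(s),s['gripper_width'],s['contact_force'])
im=eyes.grab_frame('wrist'); crop(im,180,150,400,320,3.6,'pics/w8.png')
```

```text
[ 0.61846326 -0.27378409  0.03292249] 64.9921497277365 0.3782249695121177 [-2.34011379  1.72424336  4.28058477]
```

View pics/w8.png

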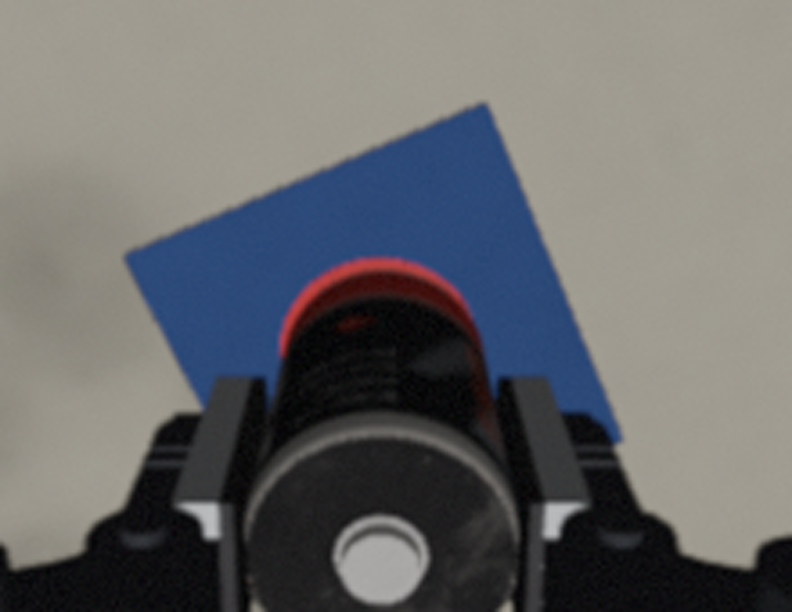

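>>> apply_moves --commands '[{"linear": [0, 0, 0.0005], "delta_rot": [0, 0, 0], "fingers": 150}, {"linear": [0, 0, 0.0005], "delta_rot": [0, 0, 0], "fingers": 130}, {"linear": [0, 0, 0.0], "delta_rot": [0, 0, 0], "fingers": 110}, {"linear": [0, 0, 0], "delta_rot": [0, 0, 0], "fingers": 90}, {"linear": [0, 0, 0], "delta_rot": [0, 0, 0], "fingers": 70}, {"linear": [0, 0, 0], "delta_rot": [0, 0, 0], "fingers": 60}, {"linear": [0, 0, 0], "delta_rot": [0, 0, 0], "fingers": 60}, {"linear": [0, 0, 0], "delta_rot": [0, 0, 0], "fingers": 60}]'

```text
time: 11.05
tool_pos: [0.6184, -0.2737, 0.0323]
tool_rot: [0.0, 0.217, 0.976, -0.0]
contact_force: [-0.9, 1.5, 0.3]
gripper_width: 0.764
```

>>> apply_moves --commands '[{"linear": [0, 0, -0.01], "delta_rot": [0, 0, 0], "fingers": 60}, {"linear": [0, 0, -0.03], "delta_rot": [0, 0, 0], "fingers": 60}, {"linear": [0, 0, -0.05], "delta_rot": [0, 0, 0], "fingers": 60}, {"linear": [0, 0, -0.075], "delta_rot": [0, 0, 0], "fingers": 60}, {"linear": [0, 0, -0.1], "delta_rot": [0, 0, 0], "fingers": 60}, {"linear": [0, 0, -0.125], "delta_rot": [0, 0, 0], "fingers": 60}, {"linear": [0, 0, -0.14], "delta_rot": [0, 0, 0], "fingers": 60}, {"linear": [0, 0, -0.14], "delta_rot": [0, 0, 0], "fingers": 60}]'

```text
time: 11.85
tool_pos: [0.6199, -0.2746, 0.1764]
tool_rot: [0.003, 0.216, 0.976, -0.001]
contact_force: [-0.4, -0.5, 0.8]
gripper_width: 0.766
```

Run:
```python
from h import *
s=state(); print(s['tool_pos'],yaw(s),s['gripper_width'],s['contact_force'])
im=eyes.grab_frame('wrist'); cv2.imwrite('pics/w9.png',im[:,:,::-1])
plan([.47,-.2,.18])
plan([.47,.1,.18])
plan([.47,.37,.2],102)
```

```text
[ 0.61992318 -0.27459693  0.17635043] 64.9930918955636 0.7662404794607006 [-0.35730615 -0.53954389  0.7627099 ]
linear [ 0.1663  0.0041 -0.0066] rot [-0.02  0.16  0.  ] rows>= 3.329204779573286 0.018514990079296665
linear [ 0.2931  0.276  -0.007 ] rot [-0.02  0.16  0.  ] rows>= 8.053273868135875 0.018514990079296665
linear [ 0.4072  0.5207 -0.0274] rot [ -0.07   0.15 -37.01] rows>= 13.231326955373422 4.3082720040098454
```

View pics/w9.png

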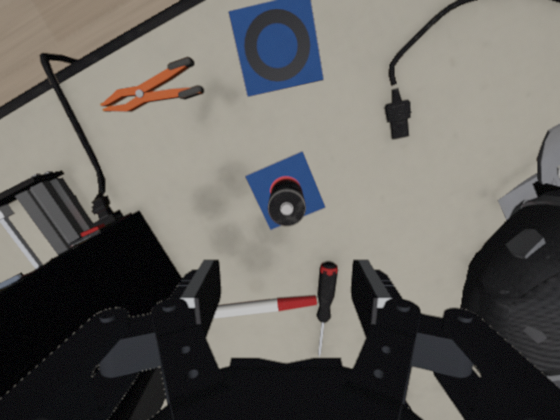

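>>> apply_moves --commands '[{"linear": [0.03, 0, -0.005], "delta_rot": [0, 0, 0], "fingers": 60}, {"linear": [0.075, 0, -0.005], "delta_rot": [0, 0, 0], "fingers": 60}, {"linear": [0.12, 0, -0.005], "delta_rot": [0, 0, 0], "fingers": 60}, {"linear": [0.16, 0.01, -0.006], "delta_rot": [0, 0, 0], "fingers": 60}, {"linear": [0.185, 0.05, -0.007], "delta_rot": [0, 0, -5], "fingers": 60}, {"linear": [0.205, 0.09, -0.007], "delta_rot": [0, 0, -10], "fingers": 60}, {"linear": [0.224, 0.13, -0.01], "delta_rot": [0, 0, -15], "fingers": 60}, {"linear": [0.243, 0.17, -0.01], "delta_rot": [0, 0, -20], "fingers": 60}]'

```text
time: 12.7
tool_pos: [0.4687, -0.0152, 0.1807]
tool_rot: [-0.001, 0.042, 0.999, 0.0]
contact_force: [0.3, 0.4, -0.0]
gripper_width: 0.762
```

Run:
```python
from h import *
plan([.47,.37,.2],102)
```

```text
linear [ 0.0313  0.3839 -0.0191] rot [  0.04  -0.11 -16.84] rows>= 7.713259674572117 1.9608962835788124
```

>>> apply_moves --commands '[{"linear": [0.003, 0.045, -0.002], "delta_rot": [0, 0, -2], "fingers": 60}, {"linear": [0.007, 0.095, -0.005], "delta_rot": [0, 0, -4], "fingers": 60}, {"linear": [0.011, 0.145, -0.008], "delta_rot": [0, 0, -6], "fingers": 60}, {"linear": [0.015, 0.195, -0.01], "delta_rot": [0, 0, -8], "fingers": 60}, {"linear": [0.019, 0.245, -0.012], "delta_rot": [0, 0, -10], "fingers": 60}, {"linear": [0.024, 0.295, -0.015], "delta_rot": [0, 0, -13], "fingers": 60}, {"linear": [0.028, 0.345, -0.018], "delta_rot": [0, 0, -15], "fingers": 60}, {"linear": [0.031, 0.38, -0.02], "delta_rot": [0, 0, -17], "fingers": 60}]'

```text
time: 13.5
tool_pos: [0.4708, 0.3667, 0.2001]
tool_rot: [-0.001, -0.106, 0.994, -0.001]
contact_force: [-0.0, 0.3, -0.1]
gripper_width: 0.767
```

>>> apply_moves --commands '[{"linear": [0, 0, 0.02], "delta_rot": [0, 0, 0], "fingers": 60}, {"linear": [0, 0, 0.04], "delta_rot": [0, 0, 0], "fingers": 60}, {"linear": [0, 0, 0.05], "delta_rot": [0, 0, 0], "fingers": 60}, {"linear": [0, 0, 0.05], "delta_rot": [0, 0, 0], "fingers": 60}, {"linear": [0, 0, 0.05], "delta_rot": [0, 0, 0], "fingers": 60}, {"linear": [0, 0, 0.05], "delta_rot": [0, 0, 0], "fingers": 60}, {"linear": [0, 0, 0.05], "delta_rot": [0, 0, 0], "fingers": 60}, {"linear": [0, 0, 0.05], "delta_rot": [0, 0, 0], "fingers": 60}]'

```text
time: 14.3
tool_pos: [0.4728, 0.3645, 0.1533]
tool_rot: [0.001, -0.104, 0.995, 0.0]
contact_force: [-0.8, 0.8, -0.5]
gripper_width: 0.762
```

Run:
```python
from h import *
s=state(); print(s['tool_pos'],yaw(s),s['gripper_width'],s['contact_force'])
im=eyes.grab_frame('wrist'); cv2.imwrite('pics/w10.png',im[:,:,::-1]);crop(im,200,120,400,270,4,'pics/w10c.png')
```

```text
[0.47279696 0.36447192 0.1533492 ] 101.97413817861751 0.7617960368632738 [-0.80177487  0.83241828 -0.52287856]
```

View pics/w10.png

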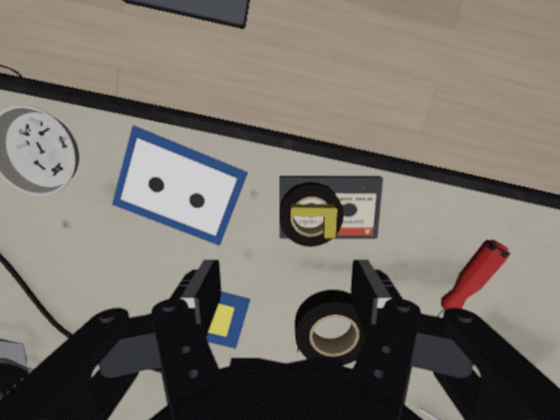

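View pics/w10c.png

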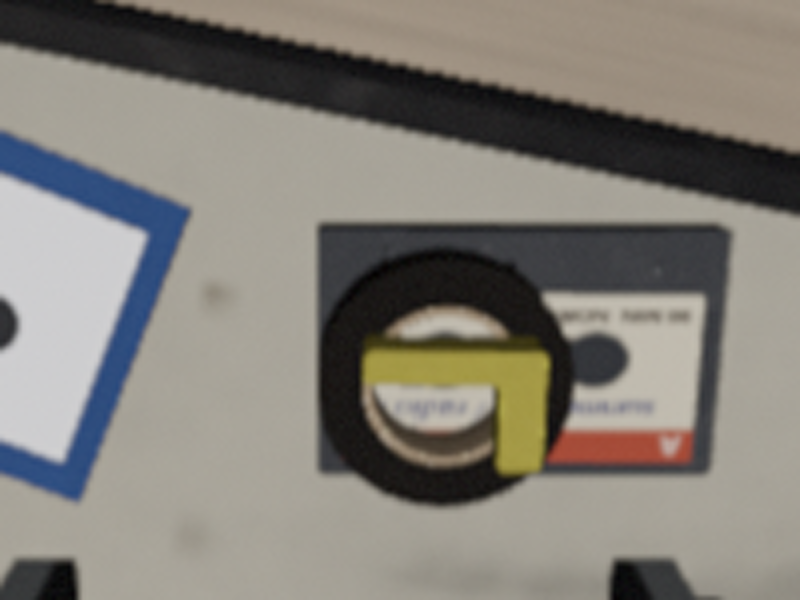

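Run:
```python
from h import *
C=cam('wrist')
def f(pts,z,k=4,o=(200,120)): return p2w(C,(np.array(pts,float)+.5)/k-.5+np.array(o),z)
b=f([(550,350),(364,350),(545,474)],.042);print(b,np.linalg.norm(b[0]-b[1]),np.linalg.norm(b[0]-b[2]));
e=b[0]-b[1];print('ydir',np.degrees(np.arctan2(e[1],e[0])))
y=e/np.linalg.norm(e); x=np.array([y[1],-y[0],0]); m=(b[0]+b[1])/2; print('grasp',m+.006*x,'centre',m+.014*x)
c=f([(319,225),(733,230),(708,473),(319,473)],.009);print('cas',c.mean(0))
e=(c[1]-c[0]+c[2]-c[3])/2;print(np.linalg.norm(e),np.degrees(np.arctan2(e[1],e[0])))
print('tape',f([(447,376)],.028))
m=p2w(C,[(133,127),(246,171),(220,244),(113,206)],.003);print('cmat',m.mean(0));e=(m[1]-m[0]+m[2]-m[3])/2;print(np.linalg.norm(e),np.degrees(np.arctan2(e[1],e[0])))
print('cmat dots',p2w(C,[(157,185),(197,201)],.003).mean(0))
print('dish',p2w(C,[(37,150)],.016))
```

```text
[[0.45872685 0.40768107 0.042     ]
 [0.46703247 0.36837247 0.042     ]
 [0.4867003  0.41389103 0.042     ]] 0.04017647187248553 0.02865444830324411
ydir 101.93069975579895
grasp [0.46875005 0.38926714 0.042     ] centre [0.47657723 0.39092097 0.042     ]
cas [0.4689126  0.40836412 0.009     ]
0.09825586990287122 101.58600644243351
tape [[0.47287409 0.38934442 0.028     ]]
cmat [0.48183649 0.25943986 0.003     ]
0.11242126245693855 80.48923689312322
cmat dots [0.48645456 0.2587626  0.003     ]
dish [[0.46876254 0.13103968 0.016     ]]
```

Run:
```python
from h import *
plan([.4690,.3893,.03],102)
```

```text
linear [-0.0014  0.025   0.1231] rot [ 0.03  0.07 -0.02] rows>= 2.5133592063329293 0.009381131475706085
```

>>> apply_moves --commands '[{"linear": [-0.001, 0.012, 0.015], "delta_rot": [0, 0, 0], "fingers": 60}, {"linear": [-0.0015, 0.025, 0.04], "delta_rot": [0, 0, 0], "fingers": 60}, {"linear": [-0.0015, 0.025, 0.065], "delta_rot": [0, 0, 0], "fingers": 60}, {"linear": [-0.0015, 0.025, 0.085], "delta_rot": [0, 0, 0], "fingers": 60}, {"linear": [-0.0015, 0.025, 0.1], "delta_rot": [0, 0, 0], "fingers": 60}, {"linear": [-0.0015, 0.025, 0.11], "delta_rot": [0, 0, 0], "fingers": 60}, {"linear": [-0.0015, 0.025, 0.115], "delta_rot": [0, 0, 0], "fingers": 60}, {"linear": [-0.0015, 0.025, 0.117], "delta_rot": [0, 0, 0], "fingers": 60}]'

```text
time: 15.15
tool_pos: [0.4687, 0.3893, 0.0351]
tool_rot: [0.0, -0.104, 0.995, 0.0]
contact_force: [0.4, 0.1, -0.0]
gripper_width: 0.763
```

Run:
```python
from h import *
eyes.grab_frame('wrist')
im=eyes.grab_frame('wrist'); s=state(); print(s['tool_pos'],yaw(s),s['gripper_width'],s['contact_force'])
crop(im,180,200,400,360,3.6,'pics/w11.png')
plan([.4690,.3893,.03],102)
```

```text
[0.46896934 0.38941495 0.03586208] 101.98557454875987 0.7638062076774643 [-0.5190528   0.0833317  -0.79426994]
linear [-0.     -0.0001  0.0059] rot [ 0.02  0.06 -0.01] rows>= 0.11726582433157096 0.007305033124125522
```

View pics/w11.png

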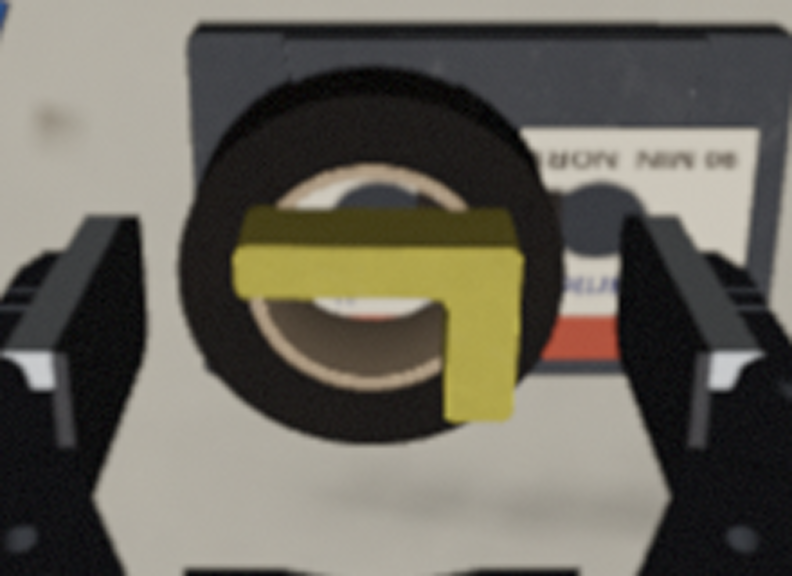

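Run:
```python
from h import *
C=cam('wrist');s=state();Rt=q2R(s['tool_rot'])
for x in (-.011,0,.011):
  for z in (-.02,-.008,0): 
    P=Rt@np.array([x,.033,z])+s['tool_pos']; print(x,z,((w2p(C,P)-[180,200]+.5)*3.6).round(0))
```

```text
-0.011 -0.02 [[632. 413.]]
-0.011 -0.008 [[614. 362.]]
-0.011 0 [[603. 332.]]
0 -0.02 [[638. 339.]]
0 -0.008 [[619. 292.]]
0 0 [[607. 264.]]
0.011 -0.02 [[644. 260.]]
0.011 -0.008 [[624. 219.]]
0.011 0 [[612. 194.]]
```

>>> apply_moves --commands '[{"linear": [0, 0, 0.002], "delta_rot": [0, 0, 0], "fingers": 60}, {"linear": [0, 0, 0.005], "delta_rot": [0, 0, 0], "fingers": 60}, {"linear": [0, 0, 0.008], "delta_rot": [0, 0, 0], "fingers": 60}, {"linear": [0, 0, 0.008], "delta_rot": [0, 0, 0], "fingers": 80}, {"linear": [0, 0, 0.008], "delta_rot": [0, 0, 0], "fingers": 95}, {"linear": [0, 0, 0.008], "delta_rot": [0, 0, 0], "fingers": 105}, {"linear": [0, 0, 0.008], "delta_rot": [0, 0, 0], "fingers": 115}, {"linear": [0, 0, 0.008], "delta_rot": [0, 0, 0], "fingers": 125}]'

```text
time: 16.05
tool_pos: [0.4686, 0.3892, 0.0274]
tool_rot: [0.0, -0.104, 0.995, 0.0]
contact_force: [-0.9, -0.2, 0.4]
gripper_width: 0.51
```

>>> apply_moves --commands '[{"linear": [0, 0, 0], "delta_rot": [0, 0, 0], "fingers": 135}, {"linear": [0, 0, 0], "delta_rot": [0, 0, 0], "fingers": 145}, {"linear": [0, 0, 0], "delta_rot": [0, 0, 0], "fingers": 160}, {"linear": [0, 0, 0], "delta_rot": [0, 0, 0], "fingers": 180}, {"linear": [0, 0, 0], "delta_rot": [0, 0, 0], "fingers": 200}, {"linear": [0, 0, 0], "delta_rot": [0, 0, 0], "fingers": 255}, {"linear": [0, 0, 0], "delta_rot": [0, 0, 0], "fingers": 255}, {"linear": [0, 0, 0], "delta_rot": [0, 0, 0], "fingers": 255}]'

```text
time: 16.85
tool_pos: [0.4689, 0.3894, 0.0278]
tool_rot: [0.0, -0.104, 0.995, 0.0]
contact_force: [0.2, 1.3, 5.2]
gripper_width: 0.441
```

Run:
```python
from h import *
im=eyes.grab_frame('wrist'); s=state(); print(s['tool_pos'],yaw(s),s['gripper_width'],s['contact_force'])
crop(im,180,200,400,360,3.6,'pics/w12.png')
```

```text
[0.46887445 0.38940625 0.02778527] 101.99574125458773 0.4475772426715412 [0.32513743 0.69446867 4.40629638]
```

View pics/w12.png

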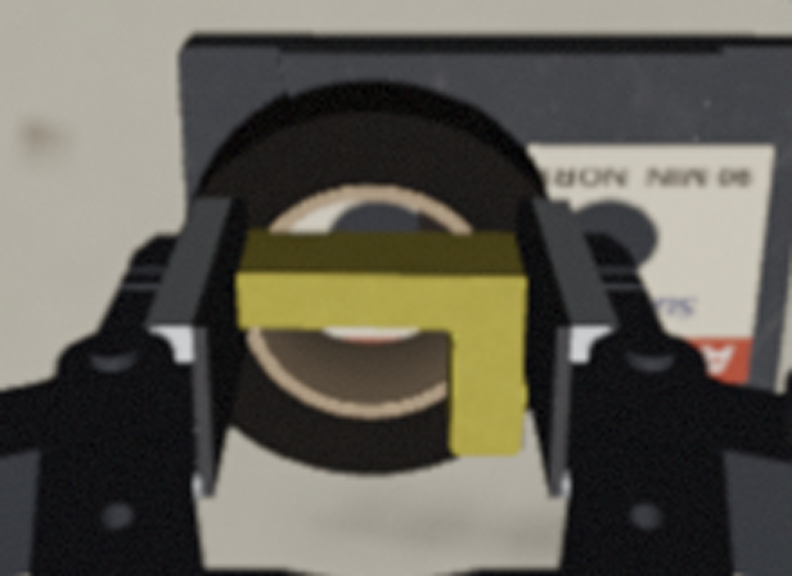

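>>> apply_moves --commands '[{"linear": [0, 0, -0.002], "delta_rot": [0, 0, 0], "fingers": 255}, {"linear": [0, 0, -0.008], "delta_rot": [0, 0, 0], "fingers": 255}, {"linear": [0, 0, -0.018], "delta_rot": [0, 0, 0], "fingers": 255}, {"linear": [0, 0, -0.032], "delta_rot": [0, 0, 0], "fingers": 255}, {"linear": [0, 0, -0.046], "delta_rot": [0, 0, 0], "fingers": 255}, {"linear": [0, 0, -0.056], "delta_rot": [0, 0, 0], "fingers": 255}, {"linear": [0, 0, -0.06], "delta_rot": [0, 0, 0], "fingers": 255}, {"linear": [0, 0, -0.06], "delta_rot": [0, 0, 0], "fingers": 255}]'

```text
time: 17.7
tool_pos: [0.4691, 0.3895, 0.0886]
tool_rot: [0.001, -0.104, 0.995, 0.0]
contact_force: [1.0, 0.0, -0.7]
gripper_width: 0.445
```

Run:
```python
from h import *
im=eyes.grab_frame('wrist'); s=state(); print(s['tool_pos'],yaw(s),s['gripper_width'],s['contact_force'])
cv2.imwrite('pics/w13.png',im[:,:,::-1])
plan([.58,.30,.09],102)
```

```text
[0.46862726 0.38914635 0.08762372] 101.98979180731513 0.44322332777879236 [ 0.3798179  -0.15430832  0.18867105]
linear [-0.0904 -0.1103 -0.0024] rot [ 0.01  0.02 -0.01] rows>= 2.8535314664283904 0.0032204880884204967
```

View pics/w13.png

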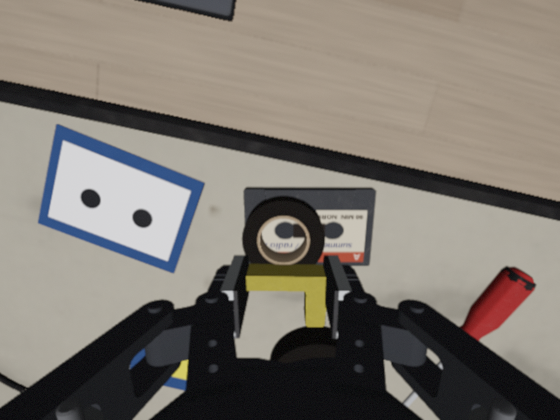

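Run:
```python
from h import *
plan([.612,.312,.12],102)
```

```text
linear [-0.1242 -0.1052 -0.0323] rot [ 0.01  0.02 -0.01] rows>= 3.3199713504450337 0.0032204880884204967
```

>>> apply_moves --commands '[{"linear": [-0.008, -0.007, -0.01], "delta_rot": [0, 0, 0], "fingers": 255}, {"linear": [-0.025, -0.021, -0.02], "delta_rot": [0, 0, 0], "fingers": 255}, {"linear": [-0.045, -0.038, -0.03], "delta_rot": [0, 0, 0], "fingers": 255}, {"linear": [-0.065, -0.055, -0.032], "delta_rot": [0, 0, 0], "fingers": 255}, {"linear": [-0.085, -0.072, -0.032], "delta_rot": [0, 0, 0], "fingers": 255}, {"linear": [-0.105, -0.089, -0.032], "delta_rot": [0, 0, 0], "fingers": 255}, {"linear": [-0.12, -0.102, -0.032], "delta_rot": [0, 0, 0], "fingers": 255}, {"linear": [-0.124, -0.105, -0.032], "delta_rot": [0, 0, 0], "fingers": 255}]'

```text
time: 18.55
tool_pos: [0.6135, 0.3106, 0.1192]
tool_rot: [0.0, -0.103, 0.995, -0.0]
contact_force: [0.2, -0.1, -0.7]
gripper_width: 0.444
```

Run:
```python
from h import *
eyes.grab_frame('wrist')
im=eyes.grab_frame('wrist'); s=state(); print(s['tool_pos'],yaw(s),s['gripper_width'],s['contact_force'])
crop(im,180,140,400,320,3.6,'pics/w14.png')
```

```text
[0.61198226 0.31174483 0.11901877] 101.93155819218002 0.4404615870111086 [-0.39088145 -0.48515453 -0.07347325]
```

View pics/w14.png

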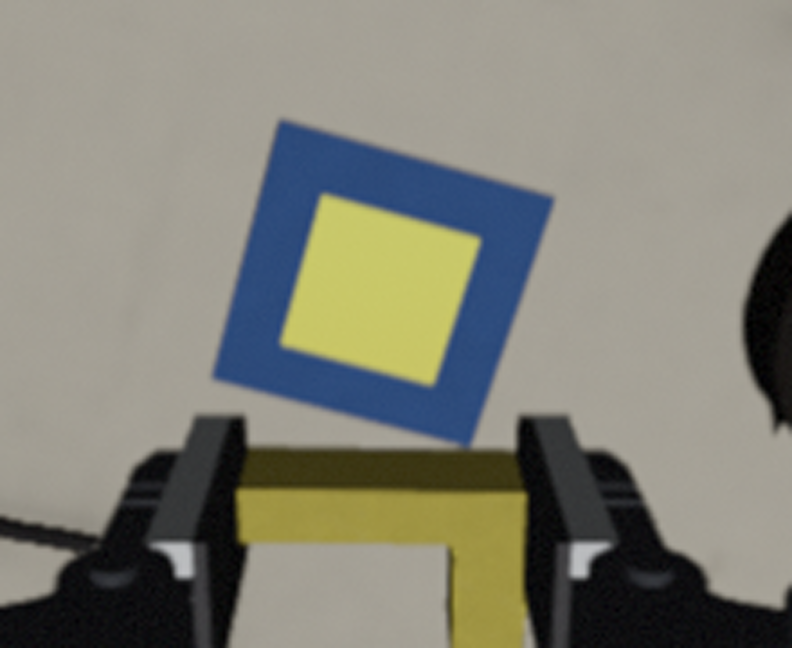

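Run:
```python
from h import *
C=cam('wrist');s=state();T=s['tool_pos'];Rt=q2R(s['tool_rot'])
def f(pts,z,k=3.6,o=(180,140)): return p2w(C,(np.array(pts,float)+.5)/k-.5+np.array(o),z)
m=f([(281,120),(554,197),(470,447),(213,378)],.003); q=f([(323,192),(482,238),(434,386),(280,346)],.003)
print(m.mean(0),q.mean(0))
for w in f([(237,488),(527,492)],T[2]+.014): print((Rt.T@(w-T)*1e3).round(1))
for w in f([(242,450),(520,450)],T[2]): print((Rt.T@(w-T)*1e3).round(1))
c=(m.mean(0)+q.mean(0))/2
print('mat in tool',Rt.T@(c-T)*1e3)
```

```text
[0.62032791 0.31365301 0.003     ] [0.62079727 0.31381139 0.003     ]
[  6.2 -18.2 -14. ]
[  5.6  19.5 -14. ]
[  4.8 -19.3   0. ]
[ 4.8 20.3  0. ]
mat in tool [ -8.89565299   0.15168923 116.01193951]
```

>>> apply_moves --commands '[{"linear": [0, 0, 0.01], "delta_rot": [0, 0, 0], "fingers": 255}, {"linear": [0, 0, 0.03], "delta_rot": [0, 0, 0], "fingers": 255}, {"linear": [0, 0, 0.05], "delta_rot": [0, 0, 0], "fingers": 255}, {"linear": [0, 0, 0.07], "delta_rot": [0, 0, 0], "fingers": 255}, {"linear": [0, 0, 0.088], "delta_rot": [0, 0, 0], "fingers": 255}, {"linear": [0, 0, 0.1], "delta_rot": [0, 0, 0], "fingers": 255}, {"linear": [0, 0, 0.106], "delta_rot": [0, 0, 0], "fingers": 255}, {"linear": [0, 0, 0.109], "delta_rot": [0, 0, 0], "fingers": 255}]'

```text
time: 19.45
tool_pos: [0.6113, 0.3123, 0.0097]
tool_rot: [-0.0, -0.105, 0.995, -0.0]
contact_force: [0.0, -1.4, -0.2]
gripper_width: 0.442
```

>>> apply_moves --commands '[{"linear": [0, 0, 0.001], "delta_rot": [0, 0, 0], "fingers": 255}, {"linear": [0, 0, 0.002], "delta_rot": [0, 0, 0], "fingers": 255}, {"linear": [0, 0, 0.0025], "delta_rot": [0, 0, 0], "fingers": 255}, {"linear": [0, 0, 0.003], "delta_rot": [0, 0, 0], "fingers": 255}, {"linear": [0, 0, 0.003], "delta_rot": [0, 0, 0], "fingers": 255}, {"linear": [0, 0, 0.003], "delta_rot": [0, 0, 0], "fingers": 255}, {"linear": [0, 0, 0.003], "delta_rot": [0, 0, 0], "fingers": 255}, {"linear": [0, 0, 0.003], "delta_rot": [0, 0, 0], "fingers": 255}]'

```text
time: 20.25
tool_pos: [0.6116, 0.3122, 0.0073]
tool_rot: [0.0, -0.104, 0.995, 0.0]
contact_force: [-0.0, -0.0, -0.2]
gripper_width: 0.445
```

>>> apply_moves --commands '[{"linear": [0, 0, 0.001], "delta_rot": [0, 0, 0], "fingers": 255}, {"linear": [0, 0, 0.002], "delta_rot": [0, 0, 0], "fingers": 255}, {"linear": [0, 0, 0.0025], "delta_rot": [0, 0, 0], "fingers": 255}, {"linear": [0, 0, 0.003], "delta_rot": [0, 0, 0], "fingers": 255}, {"linear": [0, 0, 0.0035], "delta_rot": [0, 0, 0], "fingers": 255}, {"linear": [0, 0, 0.004], "delta_rot": [0, 0, 0], "fingers": 255}, {"linear": [0, 0, 0.004], "delta_rot": [0, 0, 0], "fingers": 255}, {"linear": [0, 0, 0.004], "delta_rot": [0, 0, 0], "fingers": 255}]'

```text
time: 21.05
tool_pos: [0.6119, 0.3123, 0.0039]
tool_rot: [0.0, -0.104, 0.995, 0.0]
contact_force: [-1.2, -0.2, 3.9]
gripper_width: 0.443
```

Run:
```python
from h import *
im=eyes.grab_frame('wrist'); s=state(); print(s['tool_pos'],yaw(s),s['gripper_width'],s['contact_force'])
crop(im,180,200,400,360,3.6,'pics/w15.png')
```

```text
[0.61194414 0.31226661 0.00385097] 101.99465344329872 0.44689157657666434 [-1.70256878  0.67242473  4.11571175]
```

View pics/w15.png

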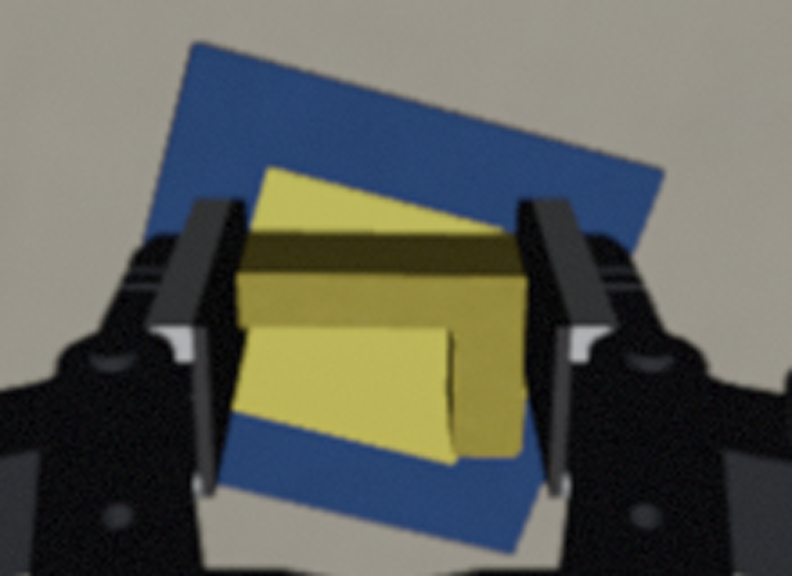

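Contact at 4 N and well centred. Release and rise.

>>> apply_moves --commands '[{"linear": [0, 0, 0], "delta_rot": [0, 0, 0], "fingers": 130}, {"linear": [0, 0, 0], "delta_rot": [0, 0, 0], "fingers": 120}, {"linear": [0, 0, 0], "delta_rot": [0, 0, 0], "fingers": 110}, {"linear": [0, 0, 0], "delta_rot": [0, 0, 0], "fingers": 100}, {"linear": [0, 0, 0], "delta_rot": [0, 0, 0], "fingers": 85}, {"linear": [0, 0, 0], "delta_rot": [0, 0, 0], "fingers": 70}, {"linear": [0, 0, 0], "delta_rot": [0, 0, 0], "fingers": 70}, {"linear": [0, 0, 0], "delta_rot": [0, 0, 0], "fingers": 70}]'

```text
time: 21.9
tool_pos: [0.6117, 0.3122, 0.0033]
tool_rot: [0.0, -0.104, 0.995, 0.0]
contact_force: [0.1, 0.0, 0.4]
gripper_width: 0.73
```

>>> apply_moves --commands '[{"linear": [0, 0, -0.01], "delta_rot": [0, 0, 0], "fingers": 70}, {"linear": [0, 0, -0.03], "delta_rot": [0, 0, 0], "fingers": 70}, {"linear": [0, 0, -0.05], "delta_rot": [0, 0, 0], "fingers": 70}, {"linear": [0, 0, -0.075], "delta_rot": [0, 0, 0], "fingers": 70}, {"linear": [0, 0, -0.1], "delta_rot": [0, 0, 0], "fingers": 70}, {"linear": [0, 0, -0.125], "delta_rot": [0, 0, 0], "fingers": 70}, {"linear": [0, 0, -0.15], "delta_rot": [0, 0, 0], "fingers": 70}, {"linear": [0, 0, -0.15], "delta_rot": [0, 0, 0], "fingers": 70}]'

```text
time: 22.7
tool_pos: [0.6144, 0.3133, 0.1597]
tool_rot: [0.005, -0.104, 0.995, 0.001]
contact_force: [0.1, 1.1, -0.1]
gripper_width: 0.726
```

Run:
```python
from h import *
eyes.grab_frame('wrist')
im=eyes.grab_frame('wrist'); s=state(); print(s['tool_pos'],yaw(s),s['gripper_width'],s['contact_force'])
crop(im,180,120,400,300,3.6,'pics/w16.png')
plan([.4735,.39,.13],102)
```

```text
[0.61202891 0.31234824 0.15438265] 101.99158839438786 0.7227502883986661 [ 0.28495418  0.01827468 -0.77319271]
linear [0.1194 0.1047 0.0242] rot [ 0.02  0.11 -0.01] rows>= 3.2133825963602005 0.012788583947475987
```

View pics/w16.png

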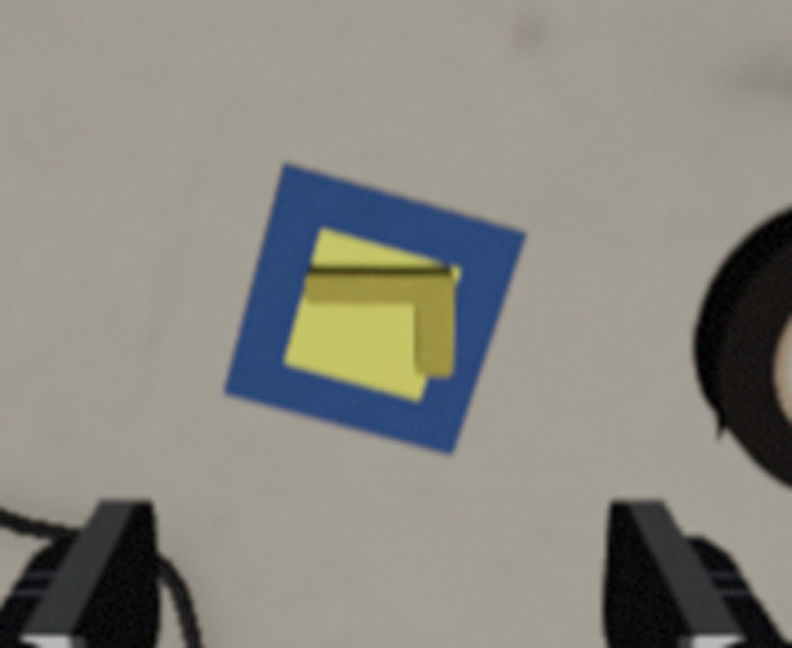

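>>> apply_moves --commands '[{"linear": [0.01, 0.009, 0.0], "delta_rot": [0, 0, 0], "fingers": 0}, {"linear": [0.035, 0.03, 0.005], "delta_rot": [0, 0, 0], "fingers": 0}, {"linear": [0.065, 0.056, 0.01], "delta_rot": [0, 0, 0], "fingers": 0}, {"linear": [0.095, 0.083, 0.018], "delta_rot": [0, 0, 0], "fingers": 0}, {"linear": [0.115, 0.1, 0.024], "delta_rot": [0, 0, 0], "fingers": 0}, {"linear": [0.119, 0.105, 0.024], "delta_rot": [0, 0, 0], "fingers": 0}, {"linear": [0.119, 0.105, 0.024], "delta_rot": [0, 0, 0], "fingers": 0}, {"linear": [0.119, 0.105, 0.024], "delta_rot": [0, 0, 0], "fingers": 0}]'

```text
time: 23.6
tool_pos: [0.4738, 0.3899, 0.1291]
tool_rot: [0.0, -0.104, 0.995, -0.0]
contact_force: [-0.1, 0.0, -0.0]
gripper_width: 1.004
```

Run:
```python
from h import *
im=eyes.grab_frame('wrist'); s=state(); print(s['tool_pos'],yaw(s),s['gripper_width'],s['contact_force'])
crop(im,180,130,400,300,3.6,'pics/w17.png')
```

```text
[0.47435272 0.38979759 0.12943791] 101.93941185306039 1.0002563015662687 [-0.24861303 -0.63421015  0.0265002 ]
```

View pics/w17.png

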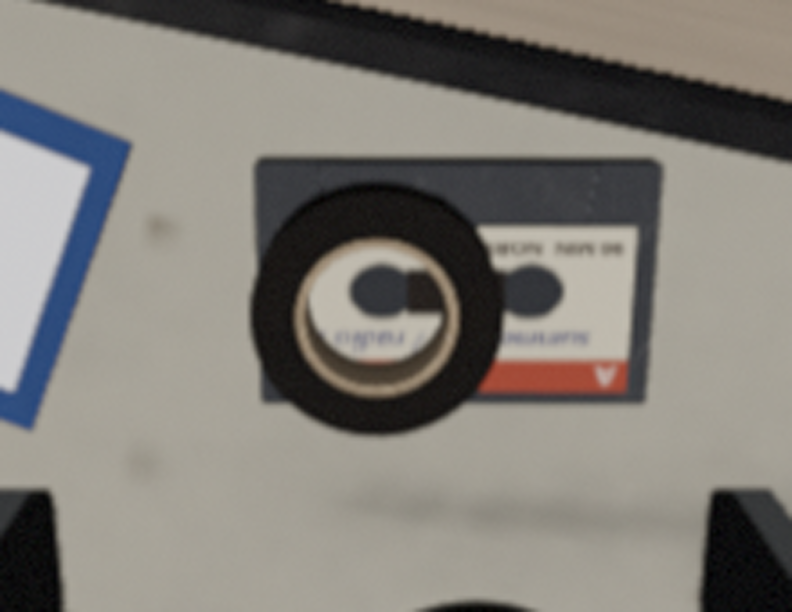

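Run:
```python
from h import *
C=cam('wrist')
def f(pts,z,k=3.6,o=(180,130)): return p2w(C,(np.array(pts,float)+.5)/k-.5+np.array(o),z)
w=f([(378,317)],.028)[0];print(w)
plan([w[0],w[1],.03],102)
```

```text
[0.47609209 0.38994523 0.028     ]
linear [-0.0017 -0.0002  0.0994] rot [-0.01  0.03 -0.06] rows>= 1.9890645277389418 0.00797328923870951
```

>>> apply_moves --commands '[{"linear": [-0.001, 0, 0.01], "delta_rot": [0, 0, 0], "fingers": 0}, {"linear": [-0.001, 0, 0.03], "delta_rot": [0, 0, 0], "fingers": 0}, {"linear": [-0.001, 0, 0.055], "delta_rot": [0, 0, 0], "fingers": 0}, {"linear": [-0.001, 0, 0.08], "delta_rot": [0, 0, 0], "fingers": 0}, {"linear": [-0.001, 0, 0.1], "delta_rot": [0, 0, 0], "fingers": 0}, {"linear": [-0.001, 0, 0.111], "delta_rot": [0, 0, 0], "fingers": 0}, {"linear": [-0.001, 0, 0.118], "delta_rot": [0, 0, 0], "fingers": 0}, {"linear": [-0.001, 0, 0.121], "delta_rot": [0, 0, 0], "fingers": 0}]'

```text
time: 24.45
tool_pos: [0.4747, 0.3901, 0.0078]
tool_rot: [-0.0, -0.104, 0.995, -0.0]
contact_force: [0.0, 0.7, 0.1]
gripper_width: 0.998
```

Run:
```python
from h import *
eyes.grab_frame('wrist')
im=eyes.grab_frame('wrist'); s=state(); print(s['tool_pos'],yaw(s),s['gripper_width'],s['contact_force'])
crop(im,160,190,420,370,3,'pics/w18.png')
```

```text
[0.47489554 0.39049968 0.00865284] 101.97598701773406 0.9996602154567265 [ 0.24718133 -0.01930958 -0.0715355 ]
```

View pics/w18.png

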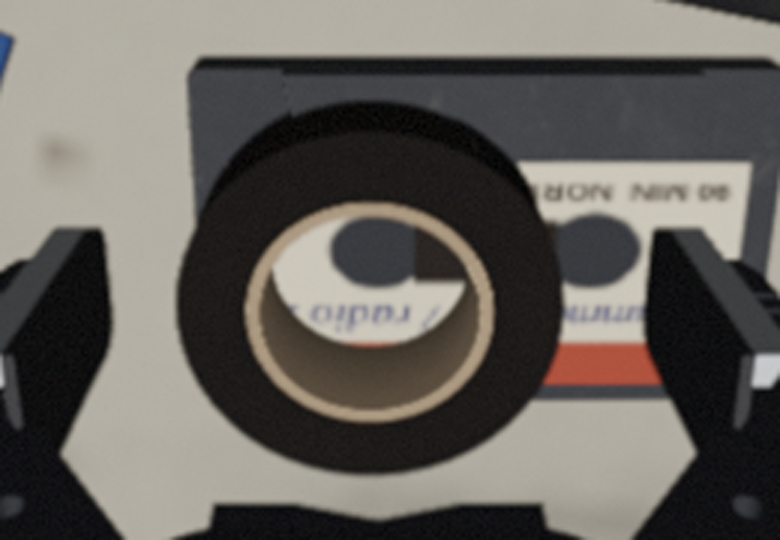

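>>> apply_moves --commands '[{"linear": [0, 0, 0], "delta_rot": [0, 0, 0], "fingers": 30}, {"linear": [0, 0, 0], "delta_rot": [0, 0, 0], "fingers": 50}, {"linear": [0, 0, 0], "delta_rot": [0, 0, 0], "fingers": 60}, {"linear": [0, 0, 0], "delta_rot": [0, 0, 0], "fingers": 70}, {"linear": [0, 0, 0], "delta_rot": [0, 0, 0], "fingers": 80}, {"linear": [0, 0, 0], "delta_rot": [0, 0, 0], "fingers": 100}, {"linear": [0, 0, 0], "delta_rot": [0, 0, 0], "fingers": 150}, {"linear": [0, 0, 0], "delta_rot": [0, 0, 0], "fingers": 255}]'

```text
time: 25.35
tool_pos: [0.4751, 0.3908, 0.0094]
tool_rot: [0.001, -0.104, 0.995, 0.0]
contact_force: [-0.9, -1.7, 5.3]
gripper_width: 0.678
```

>>> apply_moves --commands '[{"linear": [0, 0, 0], "delta_rot": [0, 0, 0], "fingers": 255}, {"linear": [0, 0, -0.001], "delta_rot": [0, 0, 0], "fingers": 255}, {"linear": [0, 0, -0.004], "delta_rot": [0, 0, 0], "fingers": 255}, {"linear": [0, 0, -0.008], "delta_rot": [0, 0, 0], "fingers": 255}, {"linear": [0, 0, -0.012], "delta_rot": [0, 0, 0], "fingers": 255}, {"linear": [0, 0, -0.018], "delta_rot": [0, 0, 0], "fingers": 255}, {"linear": [0, 0, -0.024], "delta_rot": [0, 0, 0], "fingers": 255}, {"linear": [0, 0, -0.03], "delta_rot": [0, 0, 0], "fingers": 255}]'

```text
time: 26.15
tool_pos: [0.4745, 0.3905, 0.039]
tool_rot: [0.0, -0.104, 0.995, 0.0]
contact_force: [0.6, 0.4, -0.5]
gripper_width: 0.674
```

Run:
```python
from h import *
im=eyes.grab_frame('wrist'); s=state(); print(s['tool_pos'],yaw(s),s['gripper_width'],s['contact_force'])
crop(im,160,130,420,370,2.8,'pics/w19.png')
```

```text
[0.47521952 0.39092555 0.04024708] 101.99293721861964 0.6766548954975707 [0.8117574  0.90909221 0.4376056 ]
```

View pics/w19.png

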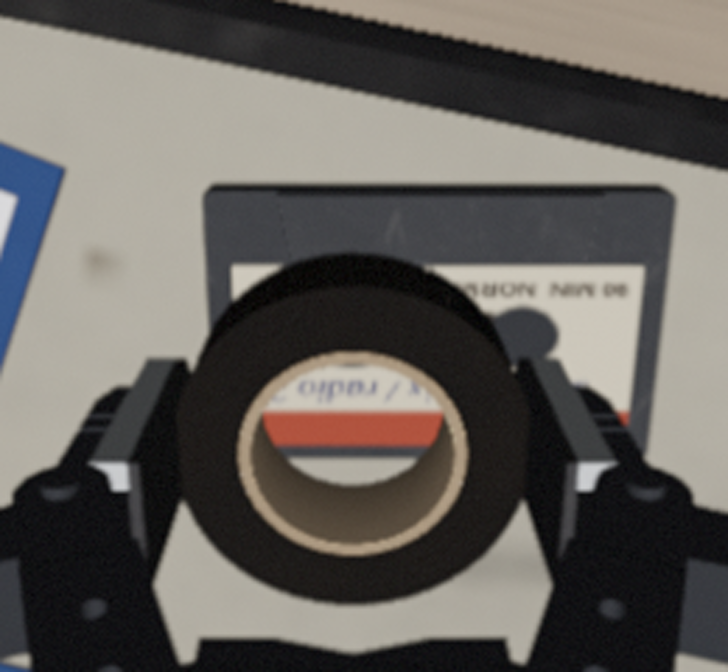

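Run:
```python
from h import *
plan([.47,.1,.11],102)
plan([.485,-.223,.11],102)
```

```text
linear [ 0.0654 -0.2834 -0.0701] rot [ 0.05  0.12 -0.01] rows>= 5.984325805148467 0.015257811013528034
linear [ 0.1179 -0.6025 -0.0705] rot [ 0.05  0.12 -0.01] rows>= 12.359056710819676 0.015257811013528034
```

>>> apply_moves --commands '[{"linear": [0.002, -0.01, -0.02], "delta_rot": [0, 0, 0], "fingers": 255}, {"linear": [0.007, -0.03, -0.045], "delta_rot": [0, 0, 0], "fingers": 255}, {"linear": [0.014, -0.06, -0.065], "delta_rot": [0, 0, 0], "fingers": 255}, {"linear": [0.022, -0.1, -0.07], "delta_rot": [0, 0, 0], "fingers": 255}, {"linear": [0.031, -0.14, -0.07], "delta_rot": [0, 0, 0], "fingers": 255}, {"linear": [0.04, -0.18, -0.07], "delta_rot": [0, 0, 0], "fingers": 255}, {"linear": [0.05, -0.22, -0.07], "delta_rot": [0, 0, 0], "fingers": 255}, {"linear": [0.06, -0.26, -0.07], "delta_rot": [0, 0, 0], "fingers": 255}]'

```text
time: 27.0
tool_pos: [0.4695, 0.1221, 0.1087]
tool_rot: [0.0, -0.105, 0.995, -0.0]
contact_force: [0.8, 0.8, -0.1]
gripper_width: 0.677
```

Run:
```python
from h import *
plan([.485,-.223,.11],77)
```

```text
linear [ 0.0567 -0.3408 -0.0013] rot [-0.    0.05 25.02] rows>= 6.909314421339108 2.912401158905651
```

>>> apply_moves --commands '[{"linear": [0.007, -0.045, 0], "delta_rot": [0, 0, 3], "fingers": 255}, {"linear": [0.014, -0.09, 0], "delta_rot": [0, 0, 6], "fingers": 255}, {"linear": [0.022, -0.135, 0], "delta_rot": [0, 0, 10], "fingers": 255}, {"linear": [0.03, -0.18, 0], "delta_rot": [0, 0, 14], "fingers": 255}, {"linear": [0.038, -0.225, 0], "delta_rot": [0, 0, 18], "fingers": 255}, {"linear": [0.045, -0.27, 0], "delta_rot": [0, 0, 22], "fingers": 255}, {"linear": [0.052, -0.315, 0], "delta_rot": [0, 0, 25], "fingers": 255}, {"linear": [0.056, -0.34, 0], "delta_rot": [0, 0, 25], "fingers": 255}]'

```text
time: 27.8
tool_pos: [0.4856, -0.224, 0.109]
tool_rot: [0.001, 0.115, 0.993, -0.001]
contact_force: [0.3, 0.3, -0.4]
gripper_width: 0.681
```

Run:
```python
from h import *
eyes.grab_frame('wrist');eyes.grab_frame('wrist')
im=eyes.grab_frame('wrist'); s=state(); print(s['tool_pos'],yaw(s),s['gripper_width'],s['contact_force'])
crop(im,160,130,420,370,2.8,'pics/w20.png')
```

```text
[ 0.48554698 -0.2219703   0.10862555] 76.83567161350575 0.6786559898995612 [-0.12648047  0.25007606 -1.10267108]
```

View pics/w20.png

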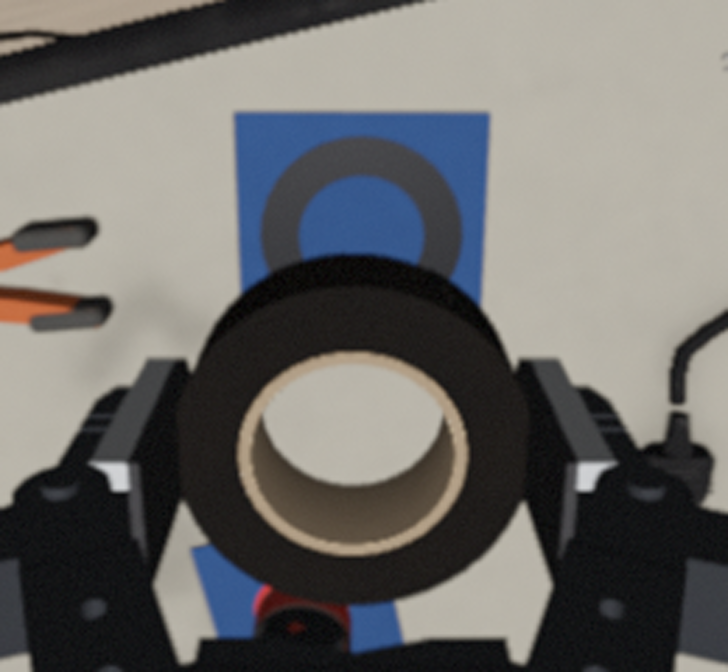

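Run:
```python
from h import *
C=cam('wrist');s=state();T=s['tool_pos'];Rt=q2R(s['tool_rot'])
def f(pts,z,k=2.8,o=(160,130)): return [(Rt.T@(w-T)*1e3).round(1)[:2] for w in p2w(C,(np.array(pts,float)+.5)/k-.5+np.array(o),z)]
print('mat',f([(235,113),(490,113)],.003),'ring l r t',f([(261,230),(462,230),(361,136),(362,174)],.003))
z=T[2]-.0004
print('tape inner l r t b',f([(244,450),(462,450),(352,357),(352,548)],z+.019))
print('tape outer l r b',f([(180,440),(527,440),(354,604)],z+.019))
print('tape bot back',f([(352,253)],z))
```

```text
mat [array([ 37.9, -34.3]), array([37.8, 40. ])] ring l r t [array([  2.4, -27.8]), array([ 2.3, 33.1]), array([31.1,  2.4]), array([19.7,  2.7])]
tape inner l r t b [array([  1. , -17.9]), array([ 1. , 17.8]), array([17.7, -0.2]), array([-17.9,  -0.2])]
tape outer l r b [array([  2.9, -28.3]), array([ 2.8, 28.4]), array([-29.5,   0.1])]
tape bot back [array([28.8, -0.2])]
```

>>> apply_moves --commands '[{"linear": [0, 0.0027, 0.01], "delta_rot": [0, 0, 0], "fingers": 255}, {"linear": [0, 0.0027, 0.03], "delta_rot": [0, 0, 0], "fingers": 255}, {"linear": [0, 0.0027, 0.05], "delta_rot": [0, 0, 0], "fingers": 255}, {"linear": [0, 0.0027, 0.068], "delta_rot": [0, 0, 0], "fingers": 255}, {"linear": [0, 0.0027, 0.083], "delta_rot": [0, 0, 0], "fingers": 255}, {"linear": [0, 0.0027, 0.093], "delta_rot": [0, 0, 0], "fingers": 255}, {"linear": [0, 0.0027, 0.098], "delta_rot": [0, 0, 0], "fingers": 255}, {"linear": [0, 0.0027, 0.1], "delta_rot": [0, 0, 0], "fingers": 255}]'

```text
time: 28.75
tool_pos: [0.4862, -0.2176, 0.0079]
tool_rot: [-0.0, 0.113, 0.994, 0.0]
contact_force: [-0.5, -0.1, -0.3]
gripper_width: 0.673
```

Run:
```python
from h import *
eyes.grab_frame('wrist')
im=eyes.grab_frame('wrist'); s=state(); print(s['tool_pos'],yaw(s),s['gripper_width'],s['contact_force'])
crop(im,160,130,420,370,2.8,'pics/w21.png')
```

```text
[ 0.48655245 -0.21809653  0.00863232] 77.00120264919822 0.6804501772852316 [ 0.15525821 -0.40201931 -0.95113734]
```

View pics/w21.png

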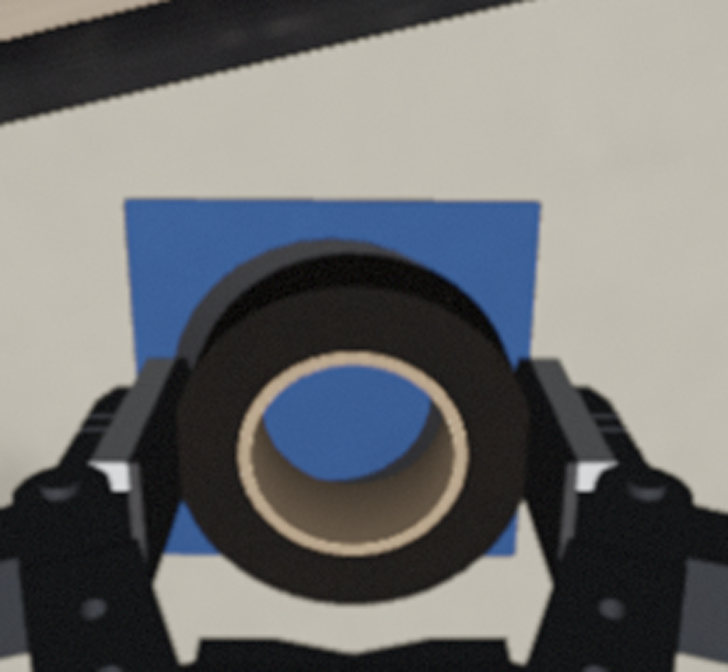

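Run:
```python
from h import *
C=cam('wrist');s=state();T=s['tool_pos'];Rt=q2R(s['tool_rot']);print(T)
def f(pts,z,k=2.8,o=(160,130)): return [(Rt.T@(w-T)*1e3).round(1)[:2] for w in p2w(C,(np.array(pts,float)+.5)/k-.5+np.array(o),z)]
print('mat',f([(125,199),(541,201),(515,554)],.003),'ring t',f([(334,239)],.003))
print('tape bot back',f([(352,253)],T[2]-.0004))
```

```text
[ 0.48655245 -0.21809653  0.00863232]
mat [array([ 37.3, -40.8]), array([36.9, 33.7]), array([-37.6,  33.2])] ring t [array([29.8, -3.4])]
tape bot back [array([28.8, -0.2])]
```

>>> apply_moves --commands '[{"linear": [0, -0.001, 0], "delta_rot": [0, 0, 0], "fingers": 255}, {"linear": [0, -0.002, 0.001], "delta_rot": [0, 0, 0], "fingers": 255}, {"linear": [0, -0.0033, 0.002], "delta_rot": [0, 0, 0], "fingers": 255}, {"linear": [0, -0.0033, 0.003], "delta_rot": [0, 0, 0], "fingers": 255}, {"linear": [0, -0.0033, 0.004], "delta_rot": [0, 0, 0], "fingers": 255}, {"linear": [0, -0.0033, 0.005], "delta_rot": [0, 0, 0], "fingers": 255}, {"linear": [0, -0.0033, 0.0055], "delta_rot": [0, 0, 0], "fingers": 255}, {"linear": [0, -0.0033, 0.0055], "delta_rot": [0, 0, 0], "fingers": 255}]'

```text
time: 29.65
tool_pos: [0.4854, -0.2212, 0.0036]
tool_rot: [-0.0, 0.113, 0.994, 0.0]
contact_force: [-2.3, 2.3, 6.4]
gripper_width: 0.676
```

Run:
```python
from h import *
im=eyes.grab_frame('wrist'); s=state(); print(s['tool_pos'],yaw(s),s['gripper_width'],s['contact_force'])
crop(im,160,130,420,370,2.8,'pics/w22.png')
```

```text
[ 0.48544225 -0.22128874  0.00360938] 76.99535538173231 0.6749535986168451 [-2.87387682  1.51361629  6.1673489 ]
```

View pics/w22.png

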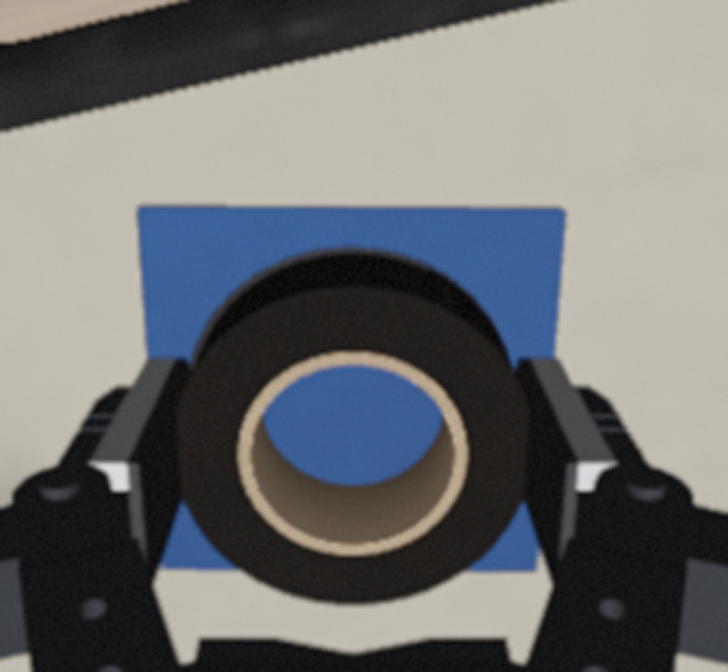

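Perfectly centred, in contact (6 N). Release and rise.

>>> apply_moves --commands '[{"linear": [0, 0, 0], "delta_rot": [0, 0, 0], "fingers": 70}, {"linear": [0, 0, 0], "delta_rot": [0, 0, 0], "fingers": 60}, {"linear": [0, 0, 0], "delta_rot": [0, 0, 0], "fingers": 50}, {"linear": [0, 0, 0], "delta_rot": [0, 0, 0], "fingers": 35}, {"linear": [0, 0, 0], "delta_rot": [0, 0, 0], "fingers": 20}, {"linear": [0, 0, 0], "delta_rot": [0, 0, 0], "fingers": 10}, {"linear": [0, 0, 0], "delta_rot": [0, 0, 0], "fingers": 10}, {"linear": [0, 0, 0], "delta_rot": [0, 0, 0], "fingers": 10}]'

```text
time: 30.5
tool_pos: [0.4855, -0.2212, 0.0028]
tool_rot: [-0.0, 0.113, 0.994, 0.0]
contact_force: [-0.0, 0.2, 0.6]
gripper_width: 0.962
```

>>> apply_moves --commands '[{"linear": [0, 0, -0.01], "delta_rot": [0, 0, 0], "fingers": 10}, {"linear": [0, 0, -0.03], "delta_rot": [0, 0, 0], "fingers": 10}, {"linear": [0, 0, -0.05], "delta_rot": [0, 0, 0], "fingers": 10}, {"linear": [0, 0, -0.075], "delta_rot": [0, 0, 0], "fingers": 10}, {"linear": [0, 0, -0.1], "delta_rot": [0, 0, 0], "fingers": 10}, {"linear": [0, 0, -0.125], "delta_rot": [0, 0, 0], "fingers": 10}, {"linear": [0, 0, -0.15], "delta_rot": [0, 0, 0], "fingers": 10}, {"linear": [0, 0, -0.15], "delta_rot": [0, 0, 0], "fingers": 10}]'

```text
time: 31.3
tool_pos: [0.4879, -0.2227, 0.1583]
tool_rot: [0.004, 0.113, 0.994, -0.002]
contact_force: [0.2, -0.5, -0.6]
gripper_width: 0.958
```

Run:
```python
from h import *
eyes.grab_frame('wrist')
im=eyes.grab_frame('wrist'); s=state(); print(s['tool_pos'],yaw(s),s['gripper_width'],s['contact_force'])
cv2.imwrite('pics/w23.png',im[:,:,::-1])
plan([.47,.1,.16],77)
```

```text
[ 0.4858043  -0.22141095  0.15375649] 76.99380696647842 0.9640533561892081 [-0.50166368 -0.19857602 -0.65576724]
linear [ 0.0877  0.3096 -0.0066] rot [-0.04  0.1  -0.01] rows>= 6.437196709046258 0.012649912985633607
```

View pics/w23.png

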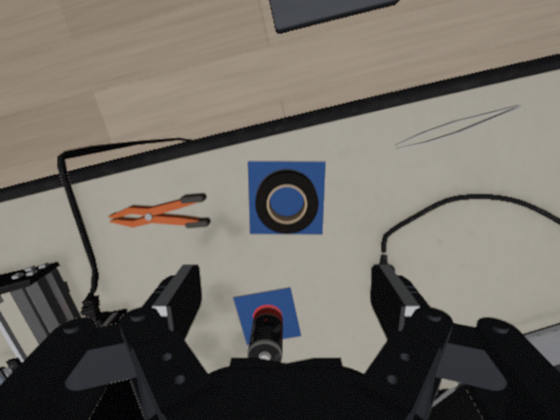

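>>> apply_moves --commands '[{"linear": [0.01, 0.04, 0], "delta_rot": [0, 0, 0], "fingers": 0}, {"linear": [0.024, 0.085, 0], "delta_rot": [0, 0, 0], "fingers": 0}, {"linear": [0.037, 0.13, 0], "delta_rot": [0, 0, 0], "fingers": 0}, {"linear": [0.05, 0.175, 0], "delta_rot": [0, 0, 3], "fingers": 0}, {"linear": [0.062, 0.22, 0], "delta_rot": [0, 0, 8], "fingers": 0}, {"linear": [0.075, 0.265, 0], "delta_rot": [0, 0, 13], "fingers": 0}, {"linear": [0.088, 0.31, 0], "delta_rot": [0, 0, 18], "fingers": 0}, {"linear": [0.1, 0.355, 0], "delta_rot": [0, 0, 23], "fingers": 0}]'

```text
time: 32.2
tool_pos: [0.4663, 0.1489, 0.151]
tool_rot: [-0.001, 0.311, 0.95, -0.001]
contact_force: [1.2, -0.7, 0.1]
gripper_width: 0.999
```

Run:
```python
from h import *
plan([.471,.405,.13],12)
```

```text
linear [0.1475 0.2095 0.0209] rot [-0.15 -0.06 41.79] rows>= 5.140432127146158 4.864415574925261
```

>>> apply_moves --commands '[{"linear": [0.024, 0.034, 0.003], "delta_rot": [0, 0, 6], "fingers": 0}, {"linear": [0.05, 0.071, 0.006], "delta_rot": [0, 0, 13], "fingers": 0}, {"linear": [0.076, 0.108, 0.01], "delta_rot": [0, 0, 20], "fingers": 0}, {"linear": [0.1, 0.143, 0.013], "delta_rot": [0, 0, 27], "fingers": 0}, {"linear": [0.124, 0.177, 0.016], "delta_rot": [0, 0, 34], "fingers": 0}, {"linear": [0.14, 0.2, 0.02], "delta_rot": [0, 0, 40], "fingers": 0}, {"linear": [0.147, 0.209, 0.021], "delta_rot": [0, 0, 42], "fingers": 0}, {"linear": [0.147, 0.209, 0.021], "delta_rot": [0, 0, 42], "fingers": 0}]'

```text
time: 33.0
tool_pos: [0.4704, 0.4034, 0.1293]
tool_rot: [-0.001, 0.628, 0.778, -0.002]
contact_force: [1.0, -0.1, 0.7]
gripper_width: 1.001
```

Run:
```python
from h import *
eyes.grab_frame('wrist')
im=eyes.grab_frame('wrist'); s=state(); print(s['tool_pos'],yaw(s),s['gripper_width'],s['contact_force'])
crop(im,160,120,420,360,2.8,'pics/w24.png')
```

```text
[0.47111911 0.40191078 0.13021324] 12.052534991574737 1.0037007105090712 [-0.24142306 -0.35400414  0.20350908]
```

View pics/w24.png

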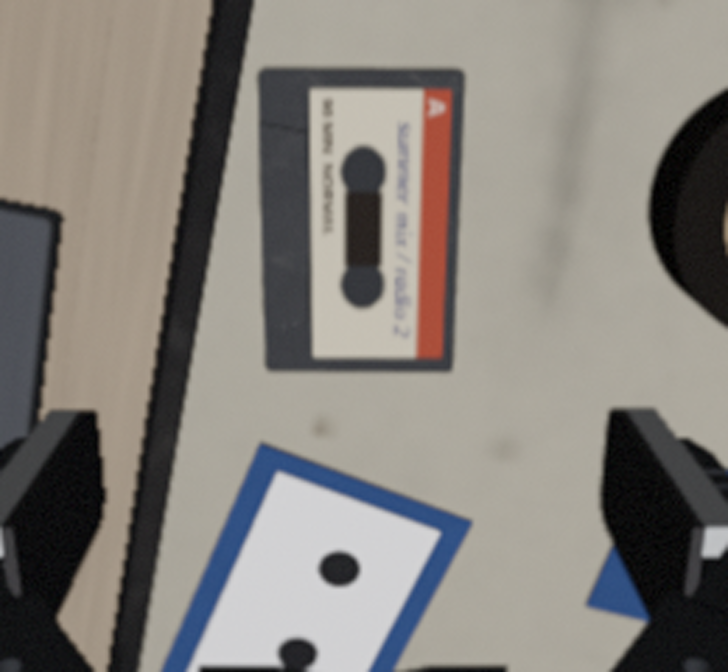

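Run:
```python
from h import *
C=cam('wrist');s=state();T=s['tool_pos'];Rt=q2R(s['tool_rot'])
def g(pts,z,k=2.8,o=(160,120)): return p2w(C,(np.array(pts,float)+.5)/k-.5+np.array(o),z)
c=g([(259,69),(463,69),(452,370),(267,370)],.009); print(c.mean(0))
e=(c[3]-c[0]+c[2]-c[1])/2;f=(c[1]-c[0]+c[2]-c[3])/2
print(np.linalg.norm(e),np.degrees(np.arctan2(e[1],e[0])),np.linalg.norm(f),np.degrees(np.arctan2(f[1],f[0])),Rt.T@(c.mean(0)-T))
print('edge',g([(250,0),(135,560)],0)[:,:2])
plan([*c.mean(0)[:2],.02],12)
```

```text
[0.47029093 0.40869644 0.009     ]
0.09875173635259271 -78.11868653567704 0.06189140660132048 12.058264895602742 [0.00697511 0.0009112  0.12120189]
edge [[0.42270369 0.4696065 ]
 [0.41528708 0.26301025]]
linear [0.007  0.0009 0.1102] rot [-0.14  0.08  0.05] rows>= 2.208500732448193 0.020033803126771704
```

>>> apply_moves --commands '[{"linear": [0.007, 0.001, 0.01], "delta_rot": [0, 0, 0], "fingers": 0}, {"linear": [0.007, 0.001, 0.03], "delta_rot": [0, 0, 0], "fingers": 0}, {"linear": [0.007, 0.001, 0.055], "delta_rot": [0, 0, 0], "fingers": 0}, {"linear": [0.007, 0.001, 0.08], "delta_rot": [0, 0, 0], "fingers": 0}, {"linear": [0.007, 0.001, 0.1], "delta_rot": [0, 0, 0], "fingers": 0}, {"linear": [0.007, 0.001, 0.115], "delta_rot": [0, 0, 0], "fingers": 0}, {"linear": [0.007, 0.001, 0.122], "delta_rot": [0, 0, 0], "fingers": 0}, {"linear": [0.007, 0.001, 0.125], "delta_rot": [0, 0, 0], "fingers": 0}]'

```text
time: 33.9
tool_pos: [0.4712, 0.4093, 0.006]
tool_rot: [-0.0, 0.63, 0.777, -0.0]
contact_force: [0.2, 0.2, -0.9]
gripper_width: 0.996
```

Run:
```python
from h import *
eyes.grab_frame('wrist')
im=eyes.grab_frame('wrist'); s=state(); print(s['tool_pos'],yaw(s),s['gripper_width'],s['contact_force'])
crop(im,160,130,420,370,2.8,'pics/w25.png')
```

```text
[0.47175226 0.40983447 0.00712854] 11.983465189135442 0.9963407050286933 [0.56705104 0.09763098 0.39608211]
```

View pics/w25.png

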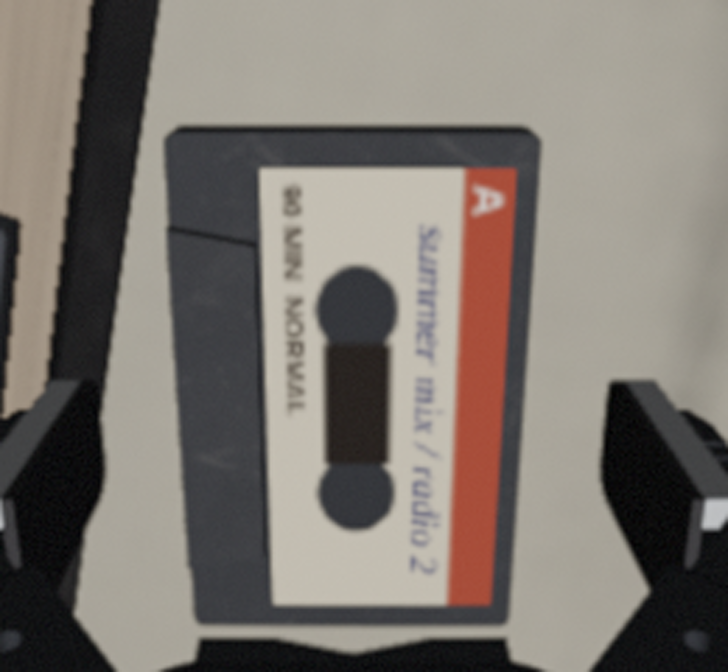

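>>> apply_moves --commands '[{"linear": [-0.001, 0, 0.003], "delta_rot": [0, 0, 0], "fingers": 0}, {"linear": [-0.001, 0, 0.006], "delta_rot": [0, 0, 0], "fingers": 0}, {"linear": [-0.001, 0, 0.009], "delta_rot": [0, 0, 0], "fingers": 0}, {"linear": [-0.001, 0, 0.011], "delta_rot": [0, 0, 0], "fingers": 0}, {"linear": [-0.001, 0, 0.011], "delta_rot": [0, 0, 0], "fingers": 20}, {"linear": [-0.001, 0, 0.011], "delta_rot": [0, 0, 0], "fingers": 35}, {"linear": [-0.001, 0, 0.011], "delta_rot": [0, 0, 0], "fingers": 45}, {"linear": [-0.001, 0, 0.011], "delta_rot": [0, 0, 0], "fingers": 50}]'

```text
time: 34.8
tool_pos: [0.4717, 0.4088, -0.004]
tool_rot: [0.0, 0.629, 0.777, 0.0]
contact_force: [-0.5, 0.4, 0.8]
gripper_width: 0.807
```

Run:
```python
from h import *
im=eyes.grab_frame('wrist'); s=state(); print(s['tool_pos'],yaw(s),s['gripper_width'],s['contact_force'])
crop(im,160,130,420,370,2.8,'pics/w26.png')
```

```text
[ 0.47168181  0.40882655 -0.00408077] 11.996586075005423 0.8048532873190108 [-0.10641856  0.03144053  0.79231213]
```

View pics/w26.png

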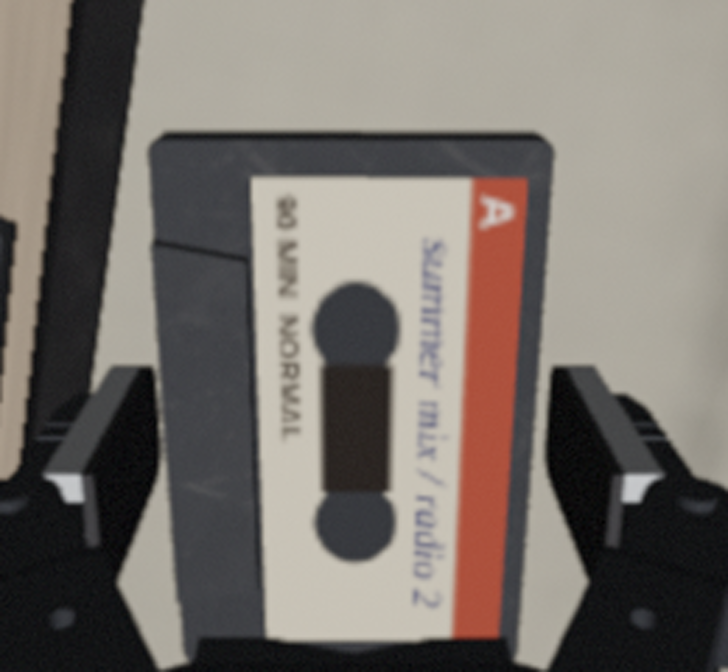

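>>> apply_moves --commands '[{"linear": [0, 0, 0], "delta_rot": [0, 0, 0], "fingers": 56}, {"linear": [0, 0, 0], "delta_rot": [0, 0, 0], "fingers": 62}, {"linear": [0, 0, 0], "delta_rot": [0, 0, 0], "fingers": 68}, {"linear": [0, 0, 0], "delta_rot": [0, 0, 0], "fingers": 74}, {"linear": [0, 0, 0], "delta_rot": [0, 0, 0], "fingers": 80}, {"linear": [0, 0, 0], "delta_rot": [0, 0, 0], "fingers": 100}, {"linear": [0, 0, 0], "delta_rot": [0, 0, 0], "fingers": 160}, {"linear": [0, 0, 0], "delta_rot": [0, 0, 0], "fingers": 255}]'

```text
time: 35.65
tool_pos: [0.472, 0.409, -0.0035]
tool_rot: [0.0, 0.629, 0.777, 0.0]
contact_force: [-1.7, -1.4, 4.3]
gripper_width: 0.725
```

Run:
```python
from h import *
im=eyes.grab_frame('wrist'); s=state(); print(s['tool_pos'],yaw(s),s['gripper_width'],s['contact_force'])
crop(im,160,130,420,370,2.8,'pics/w27.png')
```

```text
[ 0.47205209  0.40903318 -0.00344566] 11.991441118632316 0.7208263050763609 [-0.77818295 -0.17774317  5.11694006]
```

View pics/w27.png

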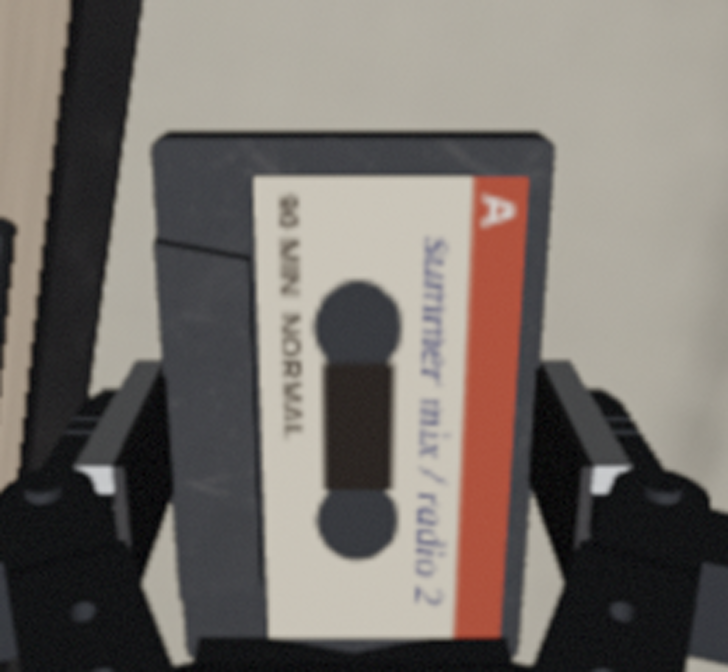

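>>> apply_moves --commands '[{"linear": [0, 0, -0.001], "delta_rot": [0, 0, 0], "fingers": 255}, {"linear": [0, 0, -0.003], "delta_rot": [0, 0, 0], "fingers": 255}, {"linear": [0, 0, -0.008], "delta_rot": [0, 0, 0], "fingers": 255}, {"linear": [0, 0, -0.015], "delta_rot": [0, 0, 0], "fingers": 255}, {"linear": [0, 0, -0.025], "delta_rot": [0, 0, 0], "fingers": 255}, {"linear": [0, 0, -0.035], "delta_rot": [0, 0, 0], "fingers": 255}, {"linear": [0, 0, -0.04], "delta_rot": [0, 0, 0], "fingers": 255}, {"linear": [0, 0, -0.04], "delta_rot": [0, 0, 0], "fingers": 255}]'

```text
time: 36.5
tool_pos: [0.4725, 0.4094, 0.0376]
tool_rot: [0.0, 0.629, 0.777, 0.001]
contact_force: [-0.4, 0.1, -0.7]
gripper_width: 0.72
```

Run:
```python
from h import *
im=eyes.grab_frame('wrist'); s=state(); print(s['tool_pos'],yaw(s),s['gripper_width'],s['contact_force'])
cv2.imwrite('pics/w28.png',im[:,:,::-1])
plan([.482,.26,.065],-10)
```

```text
[0.47205054 0.40903087 0.03667763] 11.991627421730957 0.7181375252448089 [-0.05088615 -0.83314154 -0.3138873 ]
linear [-0.1478 -0.0212 -0.0284] rot [ 0.07 -0.04 21.99] rows>= 3.0404834967248218 2.5601630333324015
```

View pics/w28.png

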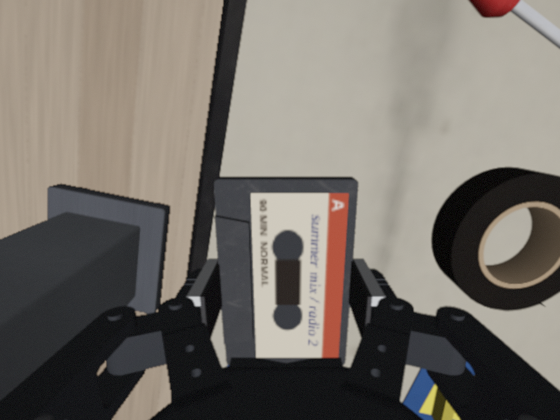

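>>> apply_moves --commands '[{"linear": [-0.01, -0.0015, -0.01], "delta_rot": [0, 0, 2], "fingers": 255}, {"linear": [-0.03, -0.004, -0.02], "delta_rot": [0, 0, 5], "fingers": 255}, {"linear": [-0.055, -0.008, -0.028], "delta_rot": [0, 0, 9], "fingers": 255}, {"linear": [-0.08, -0.011, -0.028], "delta_rot": [0, 0, 13], "fingers": 255}, {"linear": [-0.105, -0.015, -0.028], "delta_rot": [0, 0, 17], "fingers": 255}, {"linear": [-0.125, -0.018, -0.028], "delta_rot": [0, 0, 20], "fingers": 255}, {"linear": [-0.14, -0.02, -0.028], "delta_rot": [0, 0, 22], "fingers": 255}, {"linear": [-0.148, -0.021, -0.028], "delta_rot": [0, 0, 22], "fingers": 255}]'

```text
time: 37.35
tool_pos: [0.4818, 0.2582, 0.0638]
tool_rot: [-0.0, 0.767, 0.642, -0.0]
contact_force: [0.5, 1.3, -0.7]
gripper_width: 0.721
```

Run:
```python
from h import *
for i in range(4): eyes.grab_frame('wrist')
im=eyes.grab_frame('wrist'); s=state(); print(s['tool_pos'],yaw(s),s['gripper_width'],s['contact_force'],s['time'])
crop(im,160,60,420,330,2.8,'pics/w29.png')
```

```text
[0.48187064 0.26016232 0.0639101 ] -9.97232276430184 0.7186522651213979 [ 0.28819949 -0.86509236 -0.36254357] 37.6
```

View pics/w29.png

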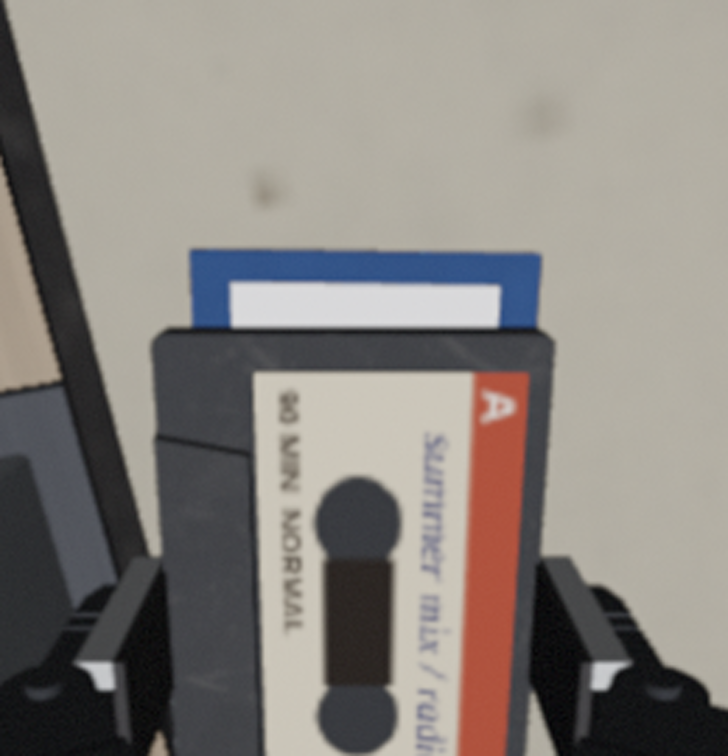

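Run:
```python
from h import *
C=cam('wrist');s=state();T=s['tool_pos'];Rt=q2R(s['tool_rot'])
def f(pts,z,k=2.8,o=(160,60)): return [(Rt.T@(w-T)*1e3).round(1)[:2] for w in p2w(C,(np.array(pts,float)+.5)/k-.5+np.array(o),z)]
print('mat',f([(191,250),(541,255)],.003),'white',f([(229,282),(501,285)],.003))
zb=T[2]+.0035
print('cas top z9',f([(153,338),(554,338),(353,332)],zb+.009),'bottom?',f([(353,328)],zb))
```

```text
mat [array([ 56.8, -39.4]), array([55.6, 42.7])] white [array([ 49.3, -30.8]), array([48.6, 33.6])]
cas top z9 [array([ 49.4, -32.3]), array([49.4, 29.5]), array([50.3, -1.5])] bottom? [array([49.4, -1.5])]
```

>>> apply_moves --commands '[{"linear": [-0.001, 0.002, 0.008], "delta_rot": [0, 0, 0], "fingers": 255}, {"linear": [-0.0014, 0.0022, 0.02], "delta_rot": [0, 0, 0], "fingers": 255}, {"linear": [-0.0014, 0.0022, 0.033], "delta_rot": [0, 0, 0], "fingers": 255}, {"linear": [-0.0014, 0.0022, 0.043], "delta_rot": [0, 0, 0], "fingers": 255}, {"linear": [-0.0014, 0.0022, 0.05], "delta_rot": [0, 0, 0], "fingers": 255}, {"linear": [-0.0014, 0.0022, 0.055], "delta_rot": [0, 0, 0], "fingers": 255}, {"linear": [-0.0014, 0.0022, 0.058], "delta_rot": [0, 0, 0], "fingers": 255}, {"linear": [-0.0014, 0.0022, 0.06], "delta_rot": [0, 0, 0], "fingers": 255}]'

```text
time: 38.4
tool_pos: [0.4839, 0.2579, 0.0037]
tool_rot: [0.0, 0.766, 0.643, 0.0]
contact_force: [-0.3, 0.5, -0.5]
gripper_width: 0.716
```

Run:
```python
from h import *
for i in range(3): eyes.grab_frame('wrist')
im=eyes.grab_frame('wrist'); s=state(); print(s['tool_pos'],yaw(s),s['gripper_width'],s['contact_force'],s['time'])
crop(im,160,100,420,350,2.8,'pics/w30.png')
```

```text
[0.48408282 0.25797954 0.00421931] -10.009271051952165 0.7195398228612877 [ 0.10405718 -0.15084351  0.22633527] 38.6
```

View pics/w30.png

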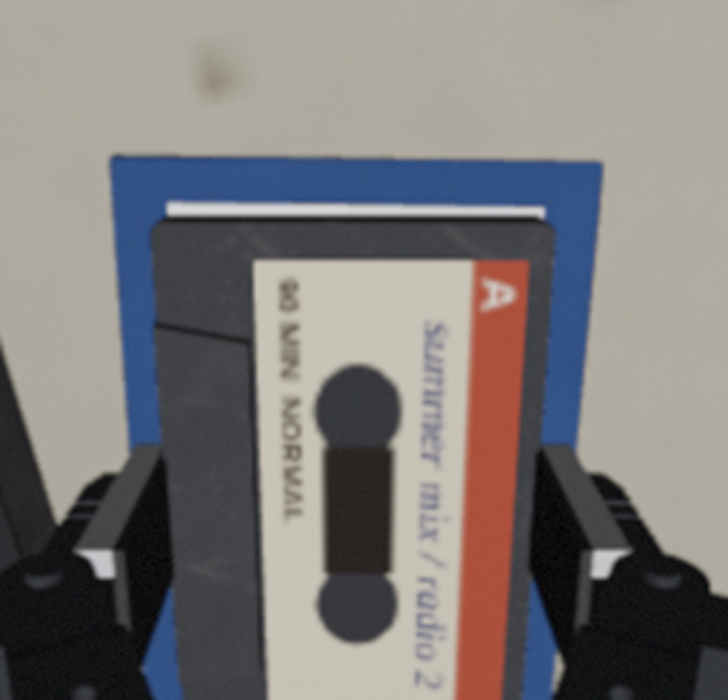

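>>> apply_moves --commands '[{"linear": [0.0005, 0, 0.001], "delta_rot": [0, 0, 0], "fingers": 255}, {"linear": [0.0005, 0, 0.002], "delta_rot": [0, 0, 0], "fingers": 255}, {"linear": [0.0005, 0, 0.003], "delta_rot": [0, 0, 0], "fingers": 255}, {"linear": [0.0005, 0, 0.0037], "delta_rot": [0, 0, 0], "fingers": 255}, {"linear": [0.0005, 0, 0.0043], "delta_rot": [0, 0, 0], "fingers": 255}, {"linear": [0.0005, 0, 0.0048], "delta_rot": [0, 0, 0], "fingers": 255}, {"linear": [0.0005, 0, 0.005], "delta_rot": [0, 0, 0], "fingers": 255}, {"linear": [0.0005, 0, 0.005], "delta_rot": [0, 0, 0], "fingers": 255}]'

```text
time: 39.4
tool_pos: [0.4838, 0.2583, -0.0005]
tool_rot: [-0.0, 0.766, 0.643, -0.0]
contact_force: [-2.7, -1.4, 6.5]
gripper_width: 0.716
```

Contact (6.5 N). Release and rise.

>>> apply_moves --commands '[{"linear": [0, 0, 0], "delta_rot": [0, 0, 0], "fingers": 66}, {"linear": [0, 0, 0], "delta_rot": [0, 0, 0], "fingers": 58}, {"linear": [0, 0, 0], "delta_rot": [0, 0, 0], "fingers": 48}, {"linear": [0, 0, 0], "delta_rot": [0, 0, 0], "fingers": 35}, {"linear": [0, 0, 0], "delta_rot": [0, 0, 0], "fingers": 20}, {"linear": [0, 0, 0], "delta_rot": [0, 0, 0], "fingers": 5}, {"linear": [0, 0, 0], "delta_rot": [0, 0, 0], "fingers": 0}, {"linear": [0, 0, 0], "delta_rot": [0, 0, 0], "fingers": 0}]'

```text
time: 40.2
tool_pos: [0.4838, 0.2583, -0.0012]
tool_rot: [0.0, 0.766, 0.643, -0.0]
contact_force: [-0.3, 0.4, 0.1]
gripper_width: 0.997
```

>>> apply_moves --commands '[{"linear": [0, 0, -0.005], "delta_rot": [0, 0, 0], "fingers": 0}, {"linear": [0, 0, -0.015], "delta_rot": [0, 0, 0], "fingers": 0}, {"linear": [0, 0, -0.035], "delta_rot": [0, 0, 0], "fingers": 0}, {"linear": [0, 0, -0.06], "delta_rot": [0, 0, 0], "fingers": 0}, {"linear": [0, 0, -0.09], "delta_rot": [0, 0, 0], "fingers": 0}, {"linear": [0, 0, -0.12], "delta_rot": [0, 0, 0], "fingers": 0}, {"linear": [0, 0, -0.15], "delta_rot": [0, 0, 0], "fingers": 0}, {"linear": [0, 0, -0.18], "delta_rot": [0, 0, 0], "fingers": 0}]'

```text
time: 41.0
tool_pos: [0.4838, 0.2584, 0.1812]
tool_rot: [0.0, 0.766, 0.643, 0.001]
contact_force: [0.8, 1.4, 0.6]
gripper_width: 0.997
```

Run:
```python
from h import *
for i in range(3): eyes.grab_frame('wrist')
im=eyes.grab_frame('wrist'); s=state(); print(s['tool_pos'],yaw(s),s['gripper_width'],s['contact_force'],s['time'])
cv2.imwrite('pics/w31.png',im[:,:,::-1])
t=eyes.grab_frame('top'); crop(t,140,160,420,260,2.8,'pics/t2.png')
t=eyes.grab_frame('scene'); crop(t,140,140,420,310,2.8,'pics/s2.png')
```

```text
[0.48439345 0.25857976 0.18037518] -10.007158684005447 0.9996207548591829 [ 0.13429766 -0.06245341 -0.63215036] 41.2
```

View pics/w31.png

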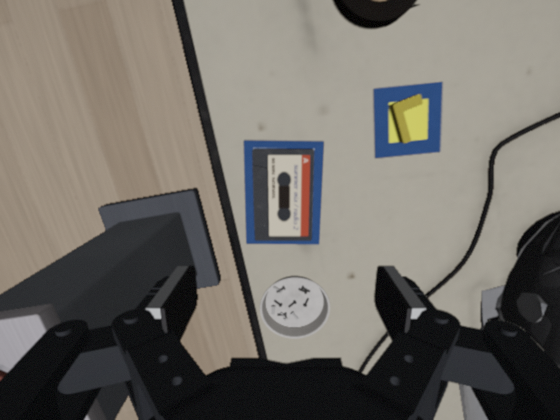

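View pics/t2.png

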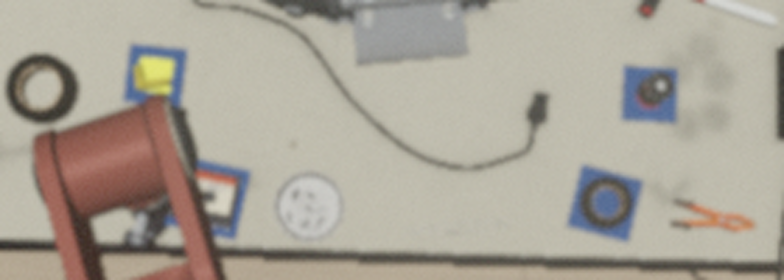

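View pics/s2.png

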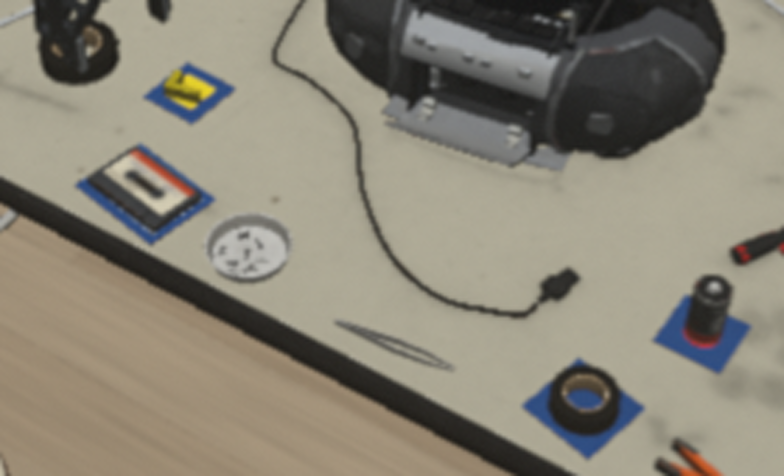

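```bash
python3 -c "
from plant import job_done
print(job_done())"
```

```text
the job is handed in; nothing more can be done
None
```

I took the pile apart in the order battery, bracket, tape roll, cassette, set each on its own mat, and handed the job in at about 41 s. No verdict is reported.

**Placement:** The last wrist, top and scene pictures show the battery upright on the red disc, and the bracket, tape roll and cassette flat on their mats. The cassette is face up and square to its rectangle, about 1° off. I judge the offsets from the mat centres at about 3 mm for the battery and bracket and 1–2 mm for the tape roll and cassette. Nothing was dropped, the dish of screws looks unmoved, and the gripper ended open and clear at z = 0.18 m.

**Checks that disagreed:**
- **Camera offset:** The top and wrist cameras differed by about 5–6 mm in position, so I relied on the wrist views.
- **Battery tilt:** While held, the battery looked slightly tilted in the wrist view, by a few hundredths of a radian. The scene picture taken after release shows it upright.

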